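# Clamp a bush with the key through the guard

## Robot

A 6-joint arm with a two-finger parallel gripper is mounted at the origin on the work surface. World frame = base frame: x ahead of the robot, y to its left, z up, the work surface at z = 0. Lengths are in m, angles in rad, forces in N, time in s.
With the tool pointing down it reaches from about 0.35 to 0.85 m from the base axis. Payload 8.1 kg.
Tool frame: the origin (TCP) lies midway between the tips of the shut fingers; the grasp point (between the pads) lies r.grasp_offset behind it (r.grasp_offset is the distance from the TCP to the grasp point, in m); z points along the fingers, y is the direction in which the jaws open and shut (so a half turn about z gives the same grasp; the last joint's range is limited). The gripper opens to 93 mm and grips with 3 to 60 N. Pads are 15 mm wide; open, the fingers measure 128 mm over their backs; the gripper's body (75 mm by 188 mm) begins 65 mm behind the grasp point.
Start: joints at [-1.281, 0.13, 1.488, -0, 1.523, -0.085], TCP at [0.22, -0.558, 0.219] pointing down, gripper open.
Joint ranges: [-2.96, 2.96], [-0.89, 2.26], [0.02, 2.5], [-1.34, 4.48], [0, 2.73], [-2.66, 2.66]. Speed limits (rad/s): [2.39, 2.39, 2.79, 3.14, 3.14, 3.14].

## Interface

Orientations are given as a unit quaternion [x, y, z, w].
In Python, from bench import sense, vision, r gives the robot as it stands. The module is installed in compiled form; this text tells all that it offers.
- The arm moves only by the tool apply_moves, never from a script. Its argument "steps" is a list of rows, each an object with "offset": the shift along the world's x, y, z as a fraction of full scale, a list of three; "rot": the turn, a rotation vector about the world's x, y, z as a fraction of full scale, a list of three. In form: [{"offset": [tx, ty, tz], "rot": [rx, ry, rz]}, ...]. A call has 1 to 20 rows; each row is the pose to reach, as a shift and turn from the pose commanded when the call began; what a row does not reach only later rows make up. Full scale, the value 1, is 15 cm for a shift and 0.5 rad for a turn. A row lasts 1/12 s, in which the tool goes at most 41.7 mm and 7.16 degrees, less where a joint would pass 70% of its speed; a pose out of reach is approached as far as the arm can. A call with a number of a shift or a turn outside -1 to 1 is refused whole. A call with a gripper value outside its range is refused whole. "gripper" is the closure in counts, from 0 (fully open) to 255 (shut), set as the call begins (left out, the last holds). The fingers move at their own pace and stop on an object; "force" is the grip in N (left out, the last holds). Time passes only in rows, so rows that repeat a pose let the fingers close. It gives the time, the measured TCP pose, the force and the opening at its end, in the units of the state.
- sense(): the state, without advancing time (a new reading comes with each control period).
- vision.get_image(name): name is "side" or "top" or "wrist"; returns a dict with "color" (420x560x3 uint8, blue, green, red), "range_z" (420x560 float32, m along the optical axis (not along the pixel's ray), 0 where there is no reading), "fx", "fy", "cx", "cy" (pixels), "position" and "orientation" of the camera in the world; the wrist camera has in their place "hand_eye" (4x4, takes a point from camera to tool coordinates, whose origin is the TCP and whose axes are the flange's). Camera axes: x right, y down, z forward; pixel columns grow to the right and rows downward; lengths in m; the calibration is good to about 2 mm. A picture is of the moment at which its call begins: read the wrist's pose just before it.
- r.sign_off(): hands the job in, once; it reports no verdict.
Trained networks look in the newest picture that a camera, given by its name, has taken for a name from the list of things; names that differ only in an ending like _2 or _b are one class to them, and where a whole thing is asked for, a point or a joint stands for the part that bears it (a point fixed in the world has none). Each returns a list of dicts, best first, with "p" (0 to 1); they miss things now and then, are a little off and sometimes report something else, mostly with a low value. They report only what shows in the picture. A call takes as long as a camera call. They do not tell look-alikes from the thing itself.
- vision.silhouettes(thing, camera): "region" (420x560 bool, what is visible of it).
- vision.place_of(thing, camera): "location" ([x, y, z] in m, in world coordinates, good to about 4 mm: a listed point, or the origin of a listed thing).
The state is a dict: "time": time; "joint_positions": joint angles; "qd": joint speeds; "joint_torque": joint torques, N m; "tool_pos": TCP position; "tcp_rot": TCP orientation; "ft_force": force on the tool from outside, world axes, zero at the start; "torque": the same for the moment, N m; "grip_width": finger opening in m.
Only numpy, scipy, OpenCV 4.12 (cv2) and the standard library are available. Lean on these libraries where they do the work, as an engineer would, in place of code of your own. Each camera call takes 0.05 s, during which the arm holds its last target.

## Task

Take the T-handled key from its holder, reach through the round opening in the fixture's guard and fit the key over the recessed winged knob without forcing it. Turn the knob clockwise by feel, with the key alone, until the sprung pad holds the bush snugly against its V stop with about 12 N: clearly clamped, but never over 20 N, which would crush the thin wall. Then take the key out and stand it back in its holder, leaving everything else on the bench where it is.

Things in the scene. Friction and masses are not known exactly. Their poses are not given: they have to be found in the camera images.
- fixture: Fixed fixture: steel base plate 130 (x) x 250 (y) x 16 mm; origin at the centre of its underside, on the table. Over its +y end, centred at (0, 70) mm, a cage 110 x 100 mm: corner posts, grille bars, top plate from z 84 to 90 mm with a round opening of 48 mm diameter on the knob's axis. Jaw, pad, bush and V stop follow in line towards -y.
- knob_top (a point): Top of the recessed aluminium knob, on its axis, at (0, 70, 46) mm in the fixture, 44 mm below the guard's top; axes turn with the knob, x along the wing, z up. A disc of 44 mm diameter with an upright wing along x, 34 long, 8 thick, 18 mm high with a rounded ridge. A half turn looks the same.
- knob (a joint): Knob angle, rad, grows clockwise from above; 0 slack (wing along fixture x), end of travel 1.8. Moves the jaw 10 mm per rad. Steady drag 0.21 N m while turning (keeps it where left; at rest less is felt); each N of clamping adds 0.010 N m to that. The pad, sprung 9 N/mm, bears on the bush against its stop 0.35 to 1.15 rad from the start; the stop's setting is unknown: feel for it.
- jaw: Steel jaw block 50 x 16 x 34 mm with a black sprung pad 44 x 8 x 30 mm on its -y side; the knob drives it along the fixture's -y. Origin on the centre line at base-plate level. In front of the pad, with 4 to 12 mm of play in all, stands the loose thin-walled aluminium bush, 48 mm diameter, 44 mm high; the pad slides it into the V stop. Jaw and pad must not be touched by the gripper.
- holder: Fixed grey block 75 (x) x 65 (y) x 50 mm high, origin at the centre of its underside; a rectangular pocket 34 (x) x 27 (y) mm, floor 6 mm above the table, holds the upright key with 2 mm play all round.
- key: Loose steel T-handled key, 0.15 to 0.29 kg, 131 mm high, upright in the holder, z up; origin: middle of its lower end. Handle bar 70 (x) x 14 (y) mm, from z 105 to 131 mm; shank 12 mm diameter; lower end 30 (x) x 23 (y) mm with a slot along x, 11 mm wide, 20 mm deep, that straddles the knob's wing with 1.5 mm play on each side. A half turn looks the same.
- key_tip (a point): The key's origin: middle of its lower end, between the two prongs; axes as the key's. Fully seated it lies 18 mm below the knob's top.
- key_grip (a point): Centre of the key's handle bar, 118 mm above its lower end.
- washer: Bystander: loose steel washer, 22 mm diameter, 4 mm thick, on the fixture's base plate near its -y end; origin under its centre.
- bolt: Bystander: loose dark bolt standing on the table beside the holder, 16 mm thick, 24 mm head, 45 mm high; origin under its centre.
- bearing: Bystander: loose steel ring, 72 mm diameter, 16 mm high; origin under its centre.
- spindle: Bystander: loose steel stepped shaft standing upright, 56 mm foot, 100 mm high; origin under its centre.
- hammer: Bystander: loose hammer lying on the table at the robot's right.
- oiler: Bystander: loose blue plastic bottle, 60 mm diameter, 130 mm high; origin under its centre.
- mandrel: Bystander: loose dark stepped plug, 64 mm foot, 70 mm high; origin under its centre.
Things that resemble listed ones, but are neither listed nor needed, are in the scene too. What is shaped like the key but brown is not meant. What is shaped like the holder but red is not meant.

How it is judged:
By the outcome, as a careful person would: the job done as asked, in the order asked, and still so for the second after the job is handed in, with the robot touching nothing.
It also fails if it takes over 72 s, if anything falls off the work surface, if the arm or the gripper's body presses on something with over 40 N, if the wrist force passes 120 N, or if a joint passes its speed limit or range.

## Working session

There is one attempt and no reset: what is moved stays moved. The work goes in short steps, Python scripts to look and compute and a tool call to move; the robot and the scene stay as the last step left them, time stands still between calls to the robot, and variables do not carry over. Pictures are saved under pics/ and viewed, and the job is handed in when it is done.

Besides the shell and the picture viewer there is one more tool, called after "Call:" as name(argument=value, ...), one argument or row to a line, values as JSON. apply_moves: Moves the arm, as the interface text tells. Its arguments: {"type":"object","properties":{"steps":{"type":"array","items":{"type":"object","properties":{"offset":{"type":"array","items":{"type":"number"}},"rot":{"type":"array","items":{"type":"number"}}}}},"gripper":{"type":"number"},"force":{"type":"number"}},"required":["steps"]}

```bash
mkdir -p pics
cat > h.py <<'E'
import numpy as np,cv2
from scipy.spatial.transform import Rotation as R
from bench import sense,vision,r
def pts(im,T=None):
    d=im["range_z"];v,u=np.mgrid[0:d.shape[0],0:d.shape[1]]
    P=np.stack([(u-im["cx"])/im["fx"]*d,(v-im["cy"])/im["fy"]*d,d],-1)
    if "position" in im:
        W=P@R.from_quat(im["orientation"]).as_matrix().T+np.array(im["position"])
    else:
        H=np.array(im["hand_eye"]);s=T
        P=P@H[:3,:3].T+H[:3,3]
        W=P@R.from_quat(s["tcp_rot"]).as_matrix().T+np.array(s["tool_pos"])
    W[d==0]=np.nan
    return W
E
python3 - <<'E'
from h import *
s=sense();print({k:np.round(v,3).tolist() for k,v in s.items()},r.grasp_offset)
for c in["top","side","wrist"]:
    im=vision.get_image(c);cv2.imwrite(f"pics/{c}0.png",im["color"]);np.save(f"{c}0.npy",pts(im,s))
    for t in["key","holder","fixture","knob_top","key_grip","jaw"]:
        for o in vision.place_of(t,c)[:3]:print(c,t,round(o["p"],2),np.round(o["location"],3))
E
```

```text
{'time': 0.0, 'joint_positions': [-1.281, 0.131, 1.489, 0.0, 1.523, -0.085], 'qd': [0.0, -0.001, -0.0, 0.0, 0.001, 0.0], 'joint_torque': [0.001, -55.986, -49.175, 0.077, 0.035, -0.0], 'tool_pos': [0.219, -0.558, 0.218], 'tcp_rot': [0.982, 0.186, -0.0, -0.001], 'ft_force': [-0.947, 0.464, -0.082], 'torque': [-0.03, 0.02, -0.012], 'grip_width': 0.093} 0.0188
top key 0.77 [ 0.507  0.156 -0.   ]
top key 0.7 [ 0.402  0.164 -0.002]
top key 0.37 [0.512 0.159 0.123]
top holder 0.82 [0.505 0.162 0.002]
top holder 0.7 [0.637 0.197 0.003]
top fixture 0.95 [ 0.517 -0.164 -0.003]
top knob_top 0.68 [ 0.53  -0.098  0.047]
top key_grip 0.66 [0.404 0.165 0.122]
top key_grip 0.62 [0.51  0.158 0.124]
top jaw 0.57 [ 0.519 -0.166  0.014]
side key 0.86 [0.403 0.16  0.   ]
side key 0.79 [0.513 0.164 0.007]
side key 0.38 [0.732 0.123 0.001]
side holder 0.96 [ 0.51   0.153 -0.002]
side holder 0.75 [ 0.633  0.203 -0.001]
side fixture 0.63 [ 0.761 -0.133  0.003]
side knob_top 0.54 [ 0.526 -0.095  0.048]
side key_grip 0.84 [0.399 0.166 0.119]
side key_grip 0.62 [0.512 0.161 0.126]
side jaw 0.52 [ 0.515 -0.167  0.013]
```

View pics/top0.png

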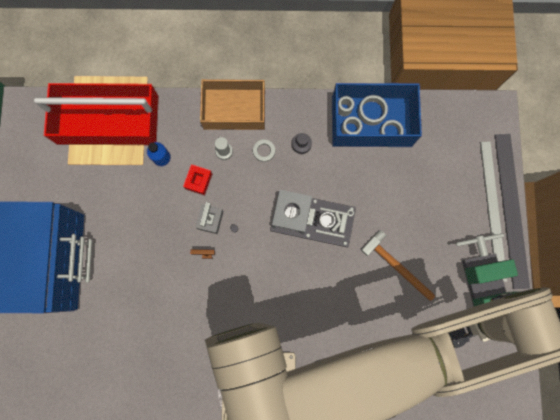

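View pics/side0.png

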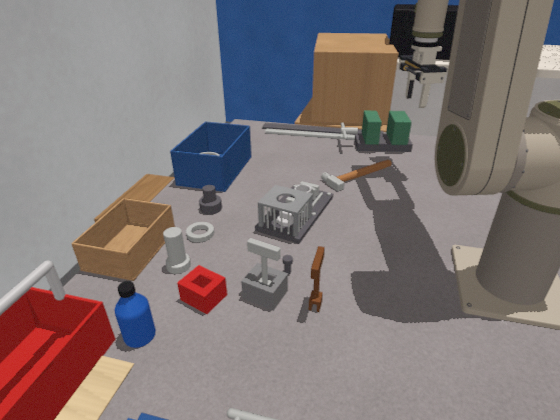

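The steel key stands in the grey holder at top (208,215) and side (264,250-285). Possible mix-ups are the brown key at top (203,252) / side (317,280) and the red holder at top (198,180) / side (203,288). By the description I choose the steel key and grey holder. Next is a close crop and the yaws.

Run:
```python
from h import *
t=cv2.imread("pics/top0.png");s=cv2.imread("pics/side0.png")
a=cv2.resize(t[160:270,170:370],(800,440),interpolation=cv2.INTER_CUBIC)
cv2.imwrite("pics/c0.png",a)
b=cv2.resize(s[170:320,220:360],(560,600),interpolation=cv2.INTER_CUBIC);cv2.imwrite("pics/c1.png",b)
W=np.load("top0.npy")
print(W[215,208],W[211,292])
for c,yr,xr,z in [("plate",(-.35,0),(.4,.65),(.078,.1)),("bar",(.1,.22),(.45,.56),(.125,.15)),("holder",(.1,.22),(.44,.56),(.04,.06))]:
    m=(W[...,1]>yr[0])&(W[...,1]<yr[1])&(W[...,0]>xr[0])&(W[...,0]<xr[1])&(W[...,2]>z[0])&(W[...,2]<z[1])
    P=W[m][:,:2].astype(np.float32);print(c,len(P),cv2.minAreaRect(P),P.mean(0),np.median(W[m][:,2]))
sS=sense();Rm=R.from_quat(sS["tcp_rot"]).as_matrix();print(Rm.round(3))
im=vision.get_image("wrist");print(np.round(im["hand_eye"],3),im["fx"])
```

```text
[0.51275446 0.15243825 0.0999036 ] [ 0.53433937 -0.09904443  0.04729555]
plate 1015 ((0.530490517616272, -0.09697037190198898), (0.09994783252477646, 0.1110549122095108), 78.2204818725586) [ 0.5295524  -0.09692689] 0.09002701796504753
bar 132 ((0.5111970901489258, 0.1578514575958252), (0.015918001532554626, 0.06923843920230865), 77.30673217773438) [0.5106047 0.1571713] 0.13677886211936896
holder 348 ((0.511903703212738, 0.15827566385269165), (0.06731787323951721, 0.0754588171839714), 75.91449737548828) [0.50864816 0.15382256] 0.04991550527751032
[[ 0.931  0.366  0.   ]
 [ 0.366 -0.931 -0.   ]
 [ 0.     0.    -1.   ]]
[[-0.001 -0.967 -0.257  0.07 ]
 [ 1.    -0.001 -0.    -0.   ]
 [ 0.    -0.257  0.967 -0.167]
 [ 0.     0.     0.     1.   ]] 340.98452305655866
```

View pics/c0.png

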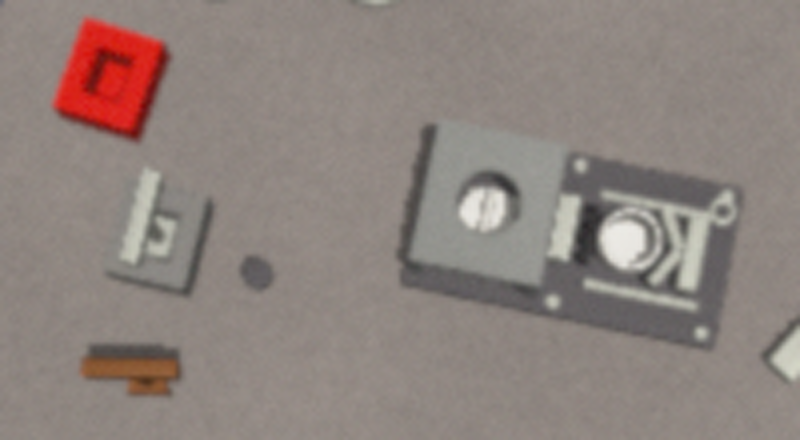

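View pics/c1.png

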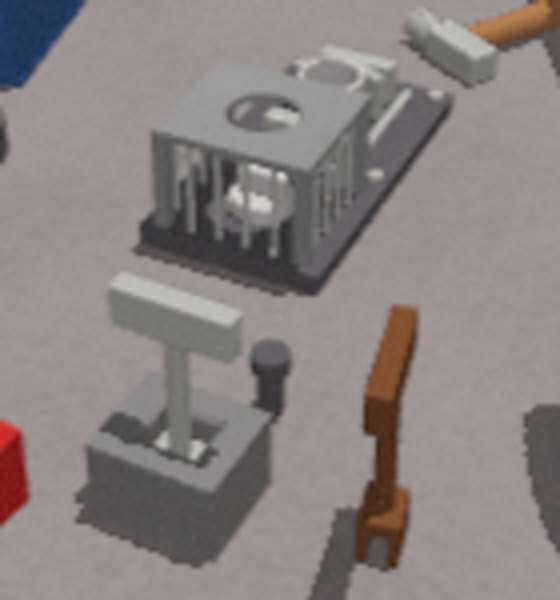

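The crop confirms it: the light-grey T key stands in the grey holder, with the brown key free-standing nearby. The wing lies along fixture x. I move over the key with a tool yaw of about 167°, which leaves joint 6 room for a clockwise turn.

Call:
apply_moves(
  steps=[
    {"offset": [0.32, 0.8, 0.2], "rot": [0, 0, 0.85]},
    {"offset": [0.32, 0.8, 0.2], "rot": [0, 0, 0.85]},
    {"offset": [0.32, 0.8, 0.2], "rot": [0, 0, 0.85]},
    {"offset": [0.32, 0.8, 0.2], "rot": [0, 0, 0.85]},
  ],
  gripper=0,
)

```text
time: 1.43
tool_pos: [0.2699, -0.4348, 0.2505]
tcp_rot: [0.919, 0.394, 0.001, 0.001]
ft_force: [-0.5, 0.5, 0.7]
grip_width: 0.0928
```

Call:
apply_moves(
  steps=[
    {"offset": [0.32, 0.8, 0.2], "rot": [0, 0, 0.85]},
    {"offset": [0.32, 0.8, 0.2], "rot": [0, 0, 0.85]},
    {"offset": [0.32, 0.8, 0.2], "rot": [0, 0, 0.85]},
    {"offset": [0.32, 0.8, 0.2], "rot": [0, 0, 0.85]},
  ],
)

```text
time: 1.77
tool_pos: [0.3178, -0.3146, 0.2809]
tcp_rot: [0.815, 0.579, 0.001, 0.001]
ft_force: [0.3, 0.5, -0.3]
grip_width: 0.0927
```

Call:
apply_moves(
  steps=[
    {"offset": [0.32, 0.8, 0], "rot": [0, 0, 0.85]},
    {"offset": [0.32, 0.8, 0], "rot": [0, 0, 0.85]},
    {"offset": [0.32, 0.8, 0], "rot": [0, 0, 0.85]},
    {"offset": [0.32, 0.8, 0], "rot": [0, 0, 0.85]},
  ],
)

```text
time: 2.1
tool_pos: [0.3656, -0.1932, 0.2791]
tcp_rot: [0.674, 0.739, 0.001, 0.0]
ft_force: [0.6, -1.2, 0.0]
grip_width: 0.0928
```

Call:
apply_moves(
  steps=[
    {"offset": [0.32, 0.8, 0], "rot": [0, 0, 0.85]},
    {"offset": [0.32, 0.8, 0], "rot": [0, 0, 0.85]},
    {"offset": [0.32, 0.8, 0], "rot": [0, 0, 0.85]},
    {"offset": [0.32, 0.8, 0], "rot": [0, 0, 0.85]},
  ],
)

```text
time: 2.43
tool_pos: [0.4132, -0.0727, 0.2789]
tcp_rot: [0.503, 0.864, 0.001, 0.0]
ft_force: [-0.9, 0.2, -0.9]
grip_width: 0.0927
```

Call:
apply_moves(
  steps=[
    {"offset": [0.32, 0.8, 0], "rot": [0, 0, 0.85]},
    {"offset": [0.32, 0.8, 0], "rot": [0, 0, 0.85]},
    {"offset": [0.32, 0.8, 0], "rot": [0, 0, 0.85]},
    {"offset": [0.32, 0.8, 0], "rot": [0, 0, 0.85]},
  ],
)

```text
time: 2.77
tool_pos: [0.4607, 0.0472, 0.2785]
tcp_rot: [0.31, 0.951, 0.001, -0.0]
ft_force: [1.2, 0.1, 1.0]
grip_width: 0.0931
```

Call:
apply_moves(
  steps=[
    {"offset": [0.32, 0.8, -0.1], "rot": [0, 0, 0.85]},
    {"offset": [0.32, 0.8, -0.1], "rot": [0, 0, 0.85]},
    {"offset": [0.32, 0.8, -0.1], "rot": [0, 0, 0.85]},
    {"offset": [0.32, 0.8, -0.1], "rot": [0, 0, 0.85]},
    {"offset": [0.32, 0.8, -0.1], "rot": [0, 0, 0.85]},
  ],
)

```text
time: 3.18
tool_pos: [0.5075, 0.1639, 0.2625]
tcp_rot: [0.105, 0.994, -0.0, -0.001]
ft_force: [-0.8, -0.5, 1.1]
grip_width: 0.0931
```

```bash
cat >> h.py <<'E'
def rect(W,yr,xr,z):
    m=(W[...,1]>yr[0])&(W[...,1]<yr[1])&(W[...,0]>xr[0])&(W[...,0]<xr[1])&(W[...,2]>z[0])&(W[...,2]<z[1])
    P=W[m][:,:2].astype(np.float32)
    return len(P),cv2.minAreaRect(P) if len(P)>3 else None,np.median(W[m][:,2]) if len(P) else None
E
python3 - <<'E'
from h import *
s=sense();im=vision.get_image("wrist");W=pts(im,s);np.save("w1.npy",W);cv2.imwrite("pics/w1.png",im["color"])
Rm=R.from_quat(s["tcp_rot"]).as_matrix();print(s["tool_pos"],np.degrees(np.arctan2(Rm[1,0],Rm[0,0])))
print("bar",rect(W,(.1,.22),(.45,.57),(.125,.15)))
print("hold",rect(W,(.09,.23),(.44,.57),(.04,.056)))
print([ (round(o["p"],2),np.round(o["location"],3)) for o in vision.place_of("key_grip","wrist")])
E
```

```text
[0.50747575 0.16388839 0.26245984] 167.92311785918633
bar (1215, ((0.5105738639831543, 0.1586723029613495), (0.013933203183114529, 0.0695817768573761), 76.43711853027344), np.float64(0.13776387338184712))
hold (2757, ((0.5063018202781677, 0.13814851641654968), (0.10737591981887817, 0.07557947188615799), 76.53448486328125), np.float64(0.050843621406010564))
[(0.82, array([0.401, 0.163, 0.115])), (0.59, array([0.509, 0.157, 0.122]))]
```

View pics/w1.png

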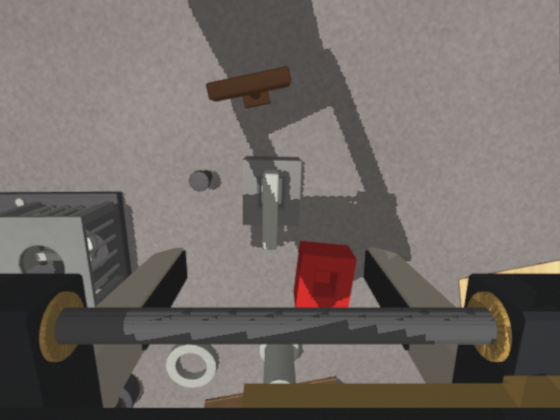

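The wrist view shows the steel bar at (270,210), with the bolt (201,180), red holder (325,275) and brown key (249,83) clear of it. Bar top is 0.1377 and 70x14 as expected. Descend.

Call:
apply_moves(
  steps=[
    {"offset": [0.02, -0.035, -0.2], "rot": [0, 0, -0.052]},
    {"offset": [0.02, -0.035, -0.4], "rot": [0, 0, -0.052]},
    {"offset": [0.02, -0.035, -0.6], "rot": [0, 0, -0.052]},
    {"offset": [0.02, -0.035, -0.8], "rot": [0, 0, -0.052]},
    {"offset": [0.02, -0.035, -0.8], "rot": [0, 0, -0.052]},
    {"offset": [0.02, -0.035, -0.8], "rot": [0, 0, -0.052]},
  ],
)

```text
time: 3.78
tool_pos: [0.5094, 0.1549, 0.143]
tcp_rot: [0.123, 0.992, -0.001, -0.001]
ft_force: [0.8, -0.9, 0.4]
grip_width: 0.0932
```

Run:
```python
from h import *
s=sense();im=vision.get_image("wrist");W=pts(im,s);cv2.imwrite("pics/w2.png",im["color"])
Rm=R.from_quat(s["tcp_rot"]).as_matrix();print(s["tool_pos"],np.degrees(np.arctan2(Rm[1,0],Rm[0,0])),Rm[:,2])
print("bar",rect(W,(.1,.22),(.45,.57),(.125,.145)))
```

```text
[0.50940604 0.15489916 0.14299125] 165.91271430840092 [-2.97566116e-03 -8.26665915e-04 -9.99995231e-01]
bar (2921, ((0.504616379737854, 0.15588349103927612), (0.0950603038072586, 0.06133534386754036), 48.900211334228516), np.float64(0.1377796285391669))
```

View pics/w2.png

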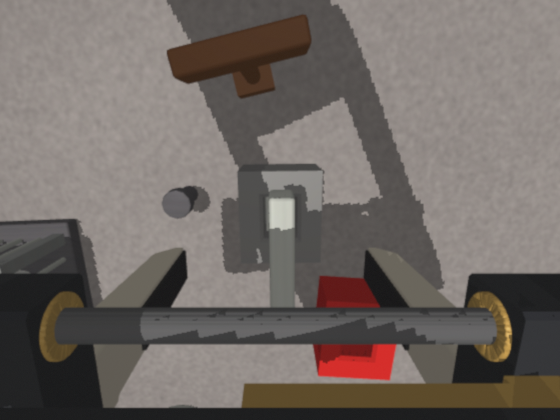

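The bar (282,260) sits between the fingers. Final descent with a small correction, then close.

Call:
apply_moves(
  steps=[
    {"offset": [0.008, 0.025, -0.12], "rot": [0, 0, 0.018]},
    {"offset": [0.008, 0.025, -0.25], "rot": [0, 0, 0.018]},
    {"offset": [0.008, 0.025, -0.25], "rot": [0, 0, 0.018]},
    {"offset": [0.008, 0.025, -0.25], "rot": [0, 0, 0.018]},
    {"offset": [0.008, 0.025, -0.25], "rot": [0, 0, 0.018]},
  ],
)

```text
time: 4.25
tool_pos: [0.5134, 0.1602, 0.1089]
tcp_rot: [0.117, 0.993, 0.0, 0.002]
ft_force: [0.1, -0.2, 0.8]
grip_width: 0.093
```

Call:
apply_moves(
  steps=[
    {"offset": [0, 0, 0], "rot": [0, 0, 0]},
    {"offset": [0, 0, 0], "rot": [0, 0, 0]},
    {"offset": [0, 0, 0], "rot": [0, 0, 0]},
    {"offset": [0, 0, 0], "rot": [0, 0, 0]},
    {"offset": [0, 0, 0], "rot": [0, 0, 0]},
    {"offset": [0, 0, 0], "rot": [0, 0, 0]},
    {"offset": [0, 0, 0], "rot": [0, 0, 0]},
    {"offset": [0, 0, 0], "rot": [0, 0, 0]},
    {"offset": [0, 0, 0], "rot": [0, 0, 0]},
    {"offset": [0, 0, 0], "rot": [0, 0, 0]},
    {"offset": [0, 0, 0], "rot": [0, 0, 0]},
    {"offset": [0, 0, 0], "rot": [0, 0, 0]},
  ],
  gripper=255,
  force=55,
)

```text
time: 5.25
tool_pos: [0.5119, 0.1601, 0.1061]
tcp_rot: [0.117, 0.993, -0.0, -0.0]
ft_force: [-0.5, -0.6, -0.3]
grip_width: 0.0172
```

Run:
```python
from h import *
s=sense()
Rm=R.from_quat(s["tcp_rot"]).as_matrix();print(s["tool_pos"],np.degrees(np.arctan2(Rm[1,0],Rm[0,0])),Rm[:,2],s["ft_force"],s["torque"],s["grip_width"])
```

```text
[0.5118584  0.16012786 0.10611041] 166.6011008349368 [-5.21339137e-05 -2.13888027e-05 -9.99999998e-01] [-0.53455088 -0.60636075 -0.29781384] [-0.02966757 -0.05885405  0.06073779] 0.01724983458634287
```

Call:
apply_moves(
  steps=[
    {"offset": [0, 0, 0]},
    {"offset": [0, 0, 0]},
    {"offset": [0, 0, 0]},
    {"offset": [0, 0, 0]},
  ],
)

```text
$.steps[0]: bad value
```

Run:
```python
from h import *
s=sense();print(s["tool_pos"],s["ft_force"],s["torque"],s["grip_width"])
for n in ["w1","top0"]:
    W=np.load(n+".npy"); m=(W[...,1]>.09)&(W[...,1]<.22)&(W[...,0]>.455)&(W[...,0]<.565)&(W[...,2]>.044)&(W[...,2]<.056)
    lab,st,_=[*cv2.connectedComponentsWithStats(m.astype(np.uint8))][1:4]
    for i in range(1,len(st)):
        if st[i,4]>60: 
            P=W[lab==i][:,:2].astype(np.float32);print(n,st[i],cv2.minAreaRect(P))
im=vision.get_image("side");cv2.imwrite("pics/s1.png",im["color"])
```

```text
[0.5118584  0.16012786 0.10611041] [-0.53455088 -0.60636075 -0.29781384] [-0.02966757 -0.05885405  0.06073779] 0.01724983458634287
w1 [ 243  159   59   68 2691] ((0.5112400650978088, 0.15888014435768127), (0.0647548958659172, 0.07556843757629395), 76.46663665771484)
top0 [195 204  27  29 308] ((0.511652410030365, 0.15771161019802094), (0.06537068635225296, 0.07537727057933807), 76.48357391357422)
```

View pics/s1.png

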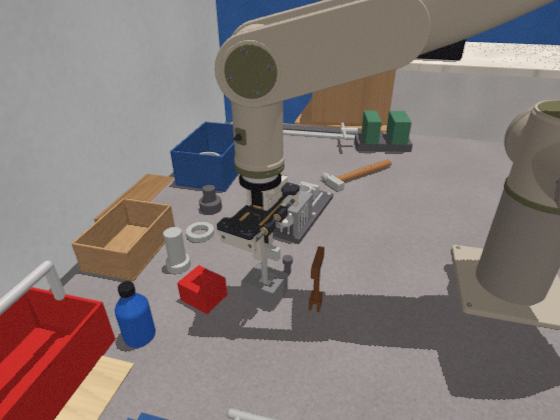

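Call:
apply_moves(
  steps=[
    {"offset": [0, 0, 0], "rot": [0, 0, 0]},
    {"offset": [0, 0, 0], "rot": [0, 0, 0]},
    {"offset": [0, 0, 0], "rot": [0, 0, 0]},
    {"offset": [0, 0, 0], "rot": [0, 0, 0]},
    {"offset": [0, 0, 0], "rot": [0, 0, 0]},
  ],
)

```text
time: 5.72
tool_pos: [0.5118, 0.1601, 0.1061]
tcp_rot: [0.117, 0.993, -0.0, -0.0]
ft_force: [-0.9, 0.2, -0.5]
grip_width: 0.014
```

Run:
```python
from h import *
s=sense();print(s["tool_pos"],s["ft_force"],s["torque"],s["grip_width"])
```

```text
[0.51183721 0.16013507 0.1060785 ] [-0.87623394  0.20470483 -0.46968214] [ 0.00528597 -0.14686896 -0.01451173] 0.014015052769506086
```

Call:
apply_moves(
  steps=[
    {"offset": [0, 0, 0.05], "rot": [0, 0, 0]},
    {"offset": [0, 0, 0.15], "rot": [0, 0, 0]},
    {"offset": [0, 0, 0.3], "rot": [0, 0, 0]},
    {"offset": [0, 0, 0.5], "rot": [0, 0, 0]},
    {"offset": [0, 0, 0.75], "rot": [0, 0, 0]},
    {"offset": [0, 0, 0.9], "rot": [0, 0, 0]},
    {"offset": [0, 0, 0.9], "rot": [0, 0, 0]},
    {"offset": [0, 0, 0.9], "rot": [0, 0, 0]},
  ],
)

```text
time: 6.38
tool_pos: [0.5129, 0.1604, 0.2431]
tcp_rot: [0.117, 0.993, 0.001, 0.002]
ft_force: [0.4, -0.7, -2.6]
grip_width: 0.014
```

Run:
```python
from h import *
s=sense();print(s["tool_pos"],s["ft_force"],s["torque"],s["grip_width"])
im=vision.get_image("side");W=pts(im);cv2.imwrite("pics/s2.png",cv2.resize(im["color"][130:330,180:380],(600,600),interpolation=cv2.INTER_CUBIC))
im=vision.get_image("wrist");cv2.imwrite("pics/w3.png",im["color"]);W=pts(im,s);np.save("w3.npy",W)
print(rect(W,(-.2,0.01),(.4,.65),(.082,.1)))
```

```text
[0.51286355 0.16037494 0.24312718] [ 0.44733221 -0.65449676 -2.61206455] [ 0.02039411 -0.15243869 -0.00754235] 0.013979642510030877
(5826, ((0.5228087902069092, -0.0864146277308464), (0.09112223982810974, 0.0951448604464531), 74.8569107055664), np.float64(0.09280697647928365))
```

View pics/s2.png

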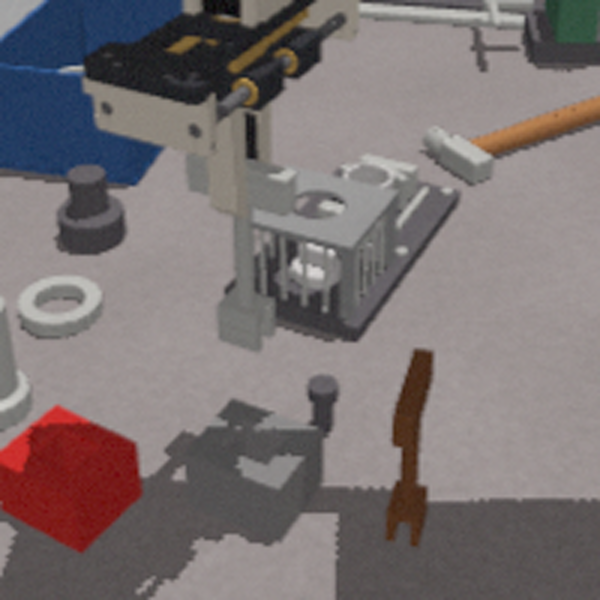

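View pics/w3.png

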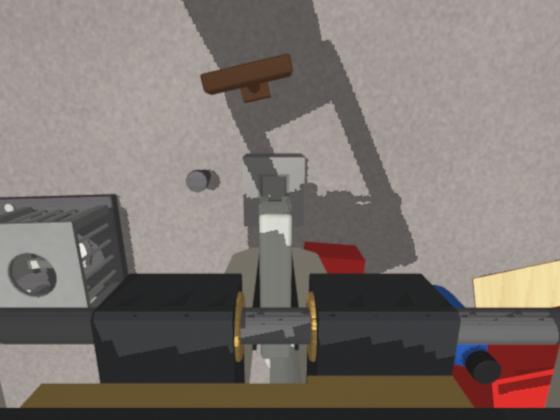

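The key is held upright and out of the holder (side crop 245,270). I move to a spot from which the wrist camera can look into the guard hole.

Call:
apply_moves(
  steps=[
    {"offset": [-0.05, -0.25, 0.03], "rot": [0, 0, 0.02]},
    {"offset": [-0.1, -0.5, 0.03], "rot": [0, 0, 0.04]},
    {"offset": [-0.15, -0.75, 0.03], "rot": [0, 0, 0.056]},
    {"offset": [-0.2, -1, 0.03], "rot": [0, 0, 0.056]},
  ],
)

```text
time: 6.82
tool_pos: [0.48, 0.0091, 0.2431]
tcp_rot: [0.102, 0.995, -0.0, -0.002]
ft_force: [0.7, -0.8, -3.1]
grip_width: 0.0136
```

Call:
apply_moves(
  steps=[
    {"offset": [0, -0.15, 0], "rot": [0, 0, 0]},
    {"offset": [0, -0.2, 0], "rot": [0, 0, 0]},
    {"offset": [0, -0.2, 0], "rot": [0, 0, 0]},
    {"offset": [0, -0.2, 0], "rot": [0, 0, 0]},
    {"offset": [0, -0.2, 0], "rot": [0, 0, 0]},
  ],
)

```text
time: 7.23
tool_pos: [0.4816, -0.0186, 0.2447]
tcp_rot: [0.102, 0.995, 0.0, -0.001]
ft_force: [-0.2, 0.6, -1.4]
grip_width: 0.0137
```

Run:
```python
from h import *
s=sense();print(s["tool_pos"],s["ft_force"],s["torque"],s["grip_width"])
im=vision.get_image("wrist");cv2.imwrite("pics/w4.png",im["color"]);W=pts(im,s);np.save("w4.npy",W)
print(rect(W,(-.2,0.01),(.4,.65),(.086,.1)))
print([ (round(o["p"],2),np.round(o["location"],3)) for o in vision.place_of("knob_top","wrist")])
```

```text
[ 0.4815667  -0.01864775  0.24467294] [-0.16470471  0.59482996 -1.37686301] [ 0.06094991 -0.14019201  0.00219741] 0.01374245498605581
(4672, ((0.5095518231391907, -0.0923595279455185), (0.1003212183713913, 0.06999198347330093), 78.39848327636719), np.float64(0.09084752792934324))
[(0.69, array([ 0.534, -0.098,  0.047]))]
```

View pics/w4.png

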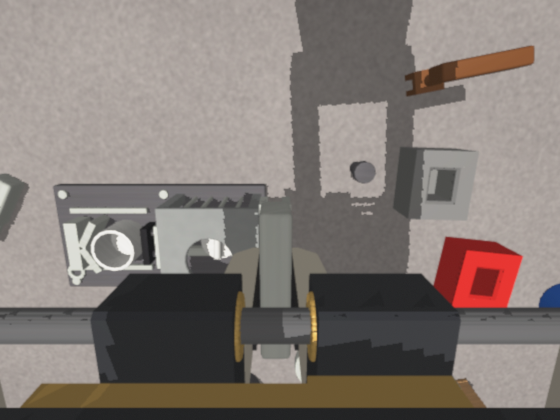

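The hole at (207,250) is cut off by the gripper, and image-down is +x, so I shift +x.

Call:
apply_moves(
  steps=[
    {"offset": [0.2, 0, 0], "rot": [0, 0, 0]},
    {"offset": [0.4, 0, 0], "rot": [0, 0, 0]},
    {"offset": [0.55, 0, 0], "rot": [0, 0, 0]},
    {"offset": [0.55, 0, 0], "rot": [0, 0, 0]},
    {"offset": [0.55, 0, 0], "rot": [0, 0, 0]},
    {"offset": [0.55, 0, 0], "rot": [0, 0, 0]},
  ],
)

```text
time: 7.83
tool_pos: [0.5639, -0.0189, 0.2452]
tcp_rot: [0.102, 0.995, 0.0, -0.001]
ft_force: [-0.2, -0.4, -2.3]
grip_width: 0.0135
```

Run:
```python
from h import *
s=sense();print(s["tool_pos"],s["ft_force"],s["torque"],s["grip_width"])
Rm=R.from_quat(s["tcp_rot"]).as_matrix();print(np.degrees(np.arctan2(Rm[1,0],Rm[0,0])))
im=vision.get_image("wrist");cv2.imwrite("pics/w5.png",im["color"]);W=pts(im,s);np.save("w5.npy",W)
print(rect(W,(-.2,0.01),(.4,.65),(.086,.1)))
m=(W[...,2]>.086)&(W[...,2]<.1)&(W[...,1]<.0)
# hole: fit circle of non-plate inside plate
lab,st,_=[*cv2.connectedComponentsWithStats((~m).astype(np.uint8))][1:4]
for i in range(1,len(st)):
    if st[i,4]>200: print(st[i])
for z in [(.036,.06),(.024,.034)]:
    print(z,rect(W,(-.125,-.07),(.505,.56),z))
print([ (round(o["p"],2),np.round(o["location"],3)) for o in vision.place_of("knob_top","wrist")])
```

```text
[ 0.56393792 -0.01893659  0.24517969] [-0.20428112 -0.40135388 -2.3049571 ] [ 0.08275699 -0.09252904  0.0263863 ] 0.01353019774903333
168.28268989423623
(10272, ((0.5300036072731018, -0.09668862819671631), (0.10060584545135498, 0.10995665937662125), 78.26277923583984), np.float64(0.0908643514772354))
[     0      0    560    420 223032]
[ 165  157   49   49 1869]
(0.036, 0.06) (256, ((0.5294952988624573, -0.09616135060787201), (0.008182065561413765, 0.03363405540585518), 76.68626403808594), np.float64(0.045727675249628924))
(0.024, 0.034) (590, ((0.530485987663269, -0.10273134708404541), (0.039373427629470825, 0.03732312470674515), 70.38710021972656), np.float64(0.02874905150601373))
[(0.74, array([ 0.533, -0.099,  0.047]))]
```

View pics/w5.png

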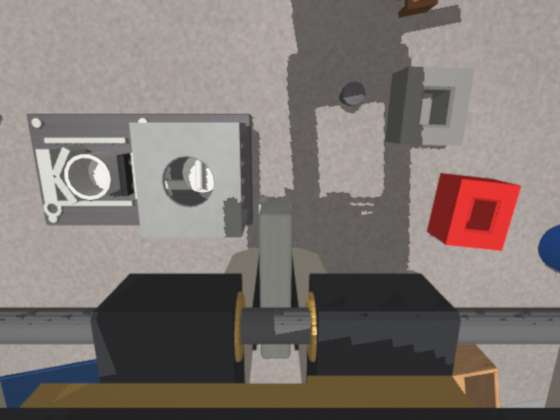

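```bash
cat > bar.py <<'E'
from h import *
def bar(W,s):
    Rm=R.from_quat(s["tcp_rot"]).as_matrix();T=(W-np.array(s["tool_pos"]))@Rm  # tool coords
    # bar top: tool z ~ -0.0188-0.013=-0.032
    m=(abs(T[...,1])<.03)&(T[...,0]>-.01)&(T[...,0]<.06)&(abs(T[...,2]+.032)<.004)
    P=T[m];return T,m,P
E
python3 - <<'E'
from bar import *
s=sense();W=np.load("w5.npy");T,m,P=bar(W,s)
print(len(P),P.min(0),P.max(0),np.median(P,0)); lab,st,c=[*cv2.connectedComponentsWithStats(m.astype(np.uint8))][1:4]
i=1+st[1:,4].argmax();Q=T[lab==i];print(st[i],cv2.minAreaRect(Q[:,:2].astype(np.float32)),np.median(Q[:,2]))
# row-wise centre
vs=np.unique(np.where(lab==i)[0])
for v in vs[::8]:
    q=T[v][lab[v]==i];print(v,q[:,0].mean().round(4),q[:,1].min().round(4),q[:,1].max().round(4))
m=(abs(T[...,1])<.03)&(T[...,0]>-.03)&(T[...,0]<.06)&(T[...,2]<.1)
v=np.where(m)
# hole centre
Rm=R.from_quat(s["tcp_rot"]).as_matrix()
hm=((W[...,2]>.086)&(W[...,2]<.1)).astype(np.uint8)
cs,_=cv2.findContours(1-hm[140:230,150:230],cv2.RETR_LIST,cv2.CHAIN_APPROX_NONE)
c=max([k for k in cs if 800<cv2.contourArea(k)<3500],key=len).reshape(-1,2)+[150,140]
(x,y),rad=cv2.minEnclosingCircle(c.astype(np.float32));el=cv2.fitEllipse(c.astype(np.float32));print(el)
im=vision.get_image("wrist")
d=.0+np.median(im["range_z"][hm.astype(bool)])
def at(u,v,z):
    H=np.array(im["hand_eye"]);dr=Rm@(H[:3,:3]@np.array([(u-im["cx"])/im["fx"],(v-im["cy"])/im["fy"],1]));o=Rm@H[:3,3]+s["tool_pos"]
    return o+dr*(z-o[2])/dr[2]
print(at(*el[0],.0905))
E
```

```text
3479 [-0.00746516 -0.02132506 -0.03597823] [ 0.03585116  0.02259321 -0.02801027] [ 0.01272238  0.00035682 -0.03110501]
[ 225  212  102   96 3479] ((0.013860312290489674, 0.0006011128425598145), (0.039029624313116074, 0.03848697245121002), 43.95755386352539) -0.031105010857278396
212 0.0358 -0.003 0.0004
220 0.0331 -0.0063 0.0074
228 0.0296 -0.0064 0.0075
236 0.0261 -0.0064 0.0075
244 0.0226 -0.006 0.0071
252 0.0191 -0.0061 0.0072
260 0.0154 -0.0061 0.0072
268 0.0118 -0.0061 0.0073
276 0.0086 -0.0132 0.0142
284 0.0043 -0.0063 0.0074
292 0.0004 -0.0063 0.0074
300 -0.0034 -0.0063 0.0074
((188.80364990234375, 181.25180053710938), (45.910499572753906, 49.95287322998047), 134.29454040527344)
[ 0.52887382 -0.09599156  0.0905    ]
```

Relative to the camera's own view of the gripped bar, the wing centre is at about (0.5302, -0.0969), and the yaw is already aligned. I move over the hole with the tip still above the guard.

Call:
apply_moves(
  steps=[
    {"offset": [-0.08, -0.18, 0], "rot": [0, 0, 0]},
    {"offset": [-0.16, -0.36, 0], "rot": [0, 0, 0]},
    {"offset": [-0.225, -0.52, 0], "rot": [0, 0, 0]},
    {"offset": [-0.225, -0.52, 0], "rot": [0, 0, 0]},
    {"offset": [-0.225, -0.52, 0], "rot": [0, 0, 0]},
    {"offset": [-0.225, -0.52, 0], "rot": [0, 0, 0]},
    {"offset": [-0.225, -0.52, 0], "rot": [0, 0, 0]},
  ],
)

```text
time: 8.57
tool_pos: [0.5308, -0.0971, 0.2459]
tcp_rot: [0.102, 0.995, 0.0, 0.0]
ft_force: [0.3, -0.4, -2.6]
grip_width: 0.0137
```

```bash
cat > st.py <<'E'
from h import *
s=sense();Rm=R.from_quat(s["tcp_rot"]).as_matrix()
print("t",s["time"],"pos",np.round(s["tool_pos"],4),"yaw",round(np.degrees(np.arctan2(Rm[1,0],Rm[0,0])),2),"f",np.round(s["ft_force"],2),"m",np.round(s["torque"],3),s["grip_width"],np.round(s["joint_positions"],3))
E
python3 st.py
python3 - <<'E'
from h import *
for c in["side","top"]:
  im=vision.get_image(c)
  a=im["color"][130:280,210:360] if c=="side" else im["color"][150:270,230:380]
  cv2.imwrite(f"pics/{c}3.png",cv2.resize(a,(600,600 if c=="side" else 480),interpolation=cv2.INTER_CUBIC))
E
```

```text
t 8.5667 pos [ 0.5308 -0.0971  0.2459] yaw 168.24 f [ 0.29 -0.41 -2.65] m [ 0.032 -0.145 -0.02 ] 0.013719722060601998 [-0.276 -0.044  1.618  0.     1.567 -1.642]
```

View pics/side3.png

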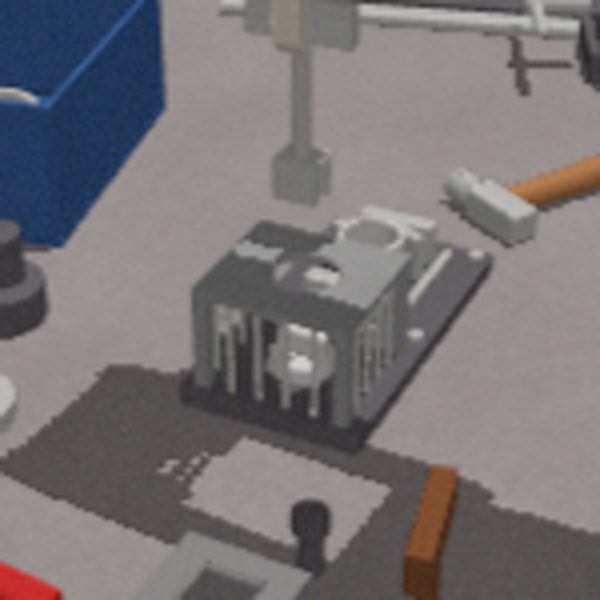

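The key hangs vertically, its tip (300,180) over the hole (308,272). I lower it to just above the wing and watch the force.

Call:
apply_moves(
  steps=[
    {"offset": [-0.004, 0, -0.15], "rot": [0, 0, 0]},
    {"offset": [-0.004, 0, -0.3], "rot": [0, 0, 0]},
    {"offset": [-0.004, 0, -0.42], "rot": [0, 0, 0]},
    {"offset": [-0.004, 0, -0.52], "rot": [0, 0, 0]},
    {"offset": [-0.004, 0, -0.58], "rot": [0, 0, 0]},
    {"offset": [-0.004, 0, -0.62], "rot": [0, 0, 0]},
    {"offset": [-0.004, 0, -0.62], "rot": [0, 0, 0]},
    {"offset": [-0.004, 0, -0.62], "rot": [0, 0, 0]},
  ],
)

```text
time: 9.33
tool_pos: [0.5304, -0.0977, 0.1532]
tcp_rot: [0.103, 0.995, -0.0, 0.0]
ft_force: [-0.0, 1.0, -2.3]
grip_width: 0.014
```

```bash
python3 st.py
python3 - <<'E'
from h import *
for c in["side"]:
  im=vision.get_image(c)
  a=im["color"][130:280,210:360] if c=="side" else im["color"][150:270,230:380]
  cv2.imwrite(f"pics/{c}4.png",cv2.resize(a,(600,600 if c=="side" else 480),interpolation=cv2.INTER_CUBIC))
E
```

```text
t 9.3333 pos [ 0.5304 -0.0977  0.1532] yaw 168.23 f [-0.    0.99 -2.33] m [ 0.007 -0.188  0.03 ] 0.01396704209136615 [-0.277  0.006  1.739  0.     1.396 -1.643]
```

View pics/side4.png

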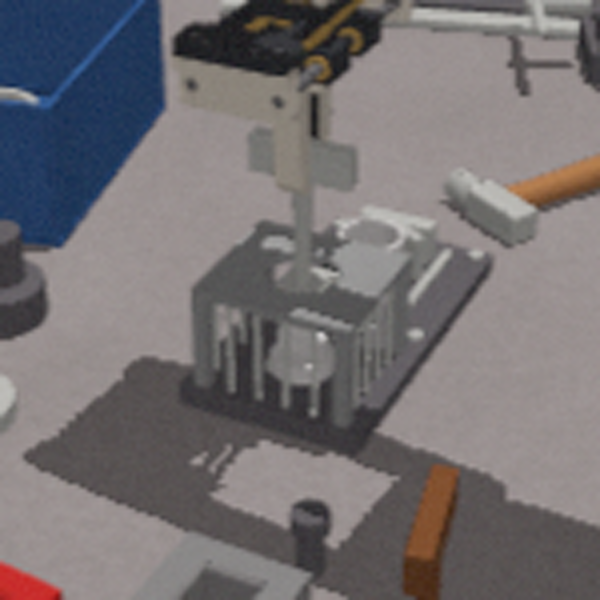

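Call:
apply_moves(
  steps=[
    {"offset": [0, 0.005, -0.02], "rot": [0, 0, 0]},
    {"offset": [0, 0.005, -0.03], "rot": [0, 0, 0]},
    {"offset": [0, 0.005, -0.04], "rot": [0, 0, 0]},
    {"offset": [0, 0.005, -0.05], "rot": [0, 0, 0]},
    {"offset": [0, 0.005, -0.06], "rot": [0, 0, 0]},
    {"offset": [0, 0.005, -0.07], "rot": [0, 0, 0]},
    {"offset": [0, 0.005, -0.07], "rot": [0, 0, 0]},
  ],
)

```text
time: 9.97
tool_pos: [0.5298, -0.097, 0.1417]
tcp_rot: [0.103, 0.995, 0.0, -0.0]
ft_force: [0.5, -0.2, -2.3]
grip_width: 0.0136
```

```bash
python3 st.py
```

```text
t 9.9667 pos [ 0.5298 -0.097   0.1417] yaw 168.21 f [ 0.48 -0.2  -2.32] m [ 0.049 -0.135 -0.002] 0.013646626347765166 [-0.276  0.015  1.752  0.     1.376 -1.641]
```

The tip is about 4 mm below the wing top with no contact force, so the slot is straddling. Continue down.

Call:
apply_moves(
  steps=[
    {"offset": [0, 0, -0.01], "rot": [0, 0, 0]},
    {"offset": [0, 0, -0.02], "rot": [0, 0, 0]},
    {"offset": [0, 0, -0.03], "rot": [0, 0, 0]},
    {"offset": [0, 0, -0.04], "rot": [0, 0, 0]},
    {"offset": [0, 0, -0.05], "rot": [0, 0, 0]},
    {"offset": [0, 0, -0.06], "rot": [0, 0, 0]},
    {"offset": [0, 0, -0.07], "rot": [0, 0, 0]},
    {"offset": [0, 0, -0.07], "rot": [0, 0, 0]},
    {"offset": [0, 0, -0.07], "rot": [0, 0, 0]},
  ],
)

```text
time: 10.72
tool_pos: [0.5299, -0.097, 0.1315]
tcp_rot: [0.103, 0.995, 0.0, -0.0]
ft_force: [-0.3, -0.3, -2.3]
grip_width: 0.0142
```

```bash
python3 st.py
```

```text
t 10.7167 pos [ 0.5299 -0.097   0.1315] yaw 168.21 f [-0.27 -0.33 -2.35] m [ 0.028 -0.172  0.002] 0.014226907115412598 [-0.276  0.024  1.762  0.     1.356 -1.641]
```

No contact force. I seat it slightly deeper and begin the clockwise turn (negative rz).

Call:
apply_moves(
  steps=[
    {"offset": [0, 0, -0.008], "rot": [0, 0, 0]},
    {"offset": [0, 0, -0.016], "rot": [0, 0, 0]},
    {"offset": [0, 0, -0.016], "rot": [0, 0, 0]},
    {"offset": [0, 0, -0.016], "rot": [0, 0, 0]},
  ],
)

```text
time: 11.05
tool_pos: [0.5299, -0.0971, 0.1291]
tcp_rot: [0.103, 0.995, 0.0, -0.0]
ft_force: [0.1, 0.2, -2.1]
grip_width: 0.014
```

```bash
cat > tq.py <<'E'
from h import *
s=sense();Rm=R.from_quat(s["tcp_rot"]).as_matrix();y=np.arctan2(Rm[1,0],Rm[0,0])
print("t %.2f"%s["time"],"turn %.4f"%(np.radians(168.21)-y),"mz %.3f"%s["torque"][2],"j6 %.3f"%s["joint_torque"][5],np.round(s["ft_force"],1),np.round(s["tool_pos"],4))
E
python3 tq.py
```

```text
t 11.05 turn 0.0001 mz 0.053 j6 -0.000 [ 0.1  0.2 -2.1] [ 0.5299 -0.0971  0.1291]
```

Call:
apply_moves(
  steps=[
    {"offset": [0, 0, 0], "rot": [0, 0, -0.02]},
    {"offset": [0, 0, 0], "rot": [0, 0, -0.04]},
    {"offset": [0, 0, 0], "rot": [0, 0, -0.06]},
    {"offset": [0, 0, 0], "rot": [0, 0, -0.08]},
  ],
)

```text
time: 11.38
tool_pos: [0.5301, -0.0971, 0.1293]
tcp_rot: [0.123, 0.992, -0.0, 0.0]
ft_force: [-0.4, -0.6, -2.3]
grip_width: 0.0138
```

```bash
python3 tq.py
```

```text
t 11.38 turn 0.0411 mz 0.056 j6 -0.251 [-0.4 -0.6 -2.3] [ 0.5301 -0.0971  0.1293]
```

Call:
apply_moves(
  steps=[
    {"offset": [0, 0, 0], "rot": [0, 0, -0.02]},
    {"offset": [0, 0, 0], "rot": [0, 0, -0.04]},
    {"offset": [0, 0, 0], "rot": [0, 0, -0.06]},
    {"offset": [0, 0, 0], "rot": [0, 0, -0.08]},
  ],
)

```text
time: 11.72
tool_pos: [0.53, -0.0971, 0.1292]
tcp_rot: [0.143, 0.99, -0.0, 0.0]
ft_force: [0.4, 0.3, -2.2]
grip_width: 0.0137
```

```bash
python3 tq.py
```

```text
t 11.72 turn 0.0810 mz 0.020 j6 -0.251 [ 0.4  0.3 -2.2] [ 0.53   -0.0971  0.1292]
```

Call:
apply_moves(
  steps=[
    {"offset": [0, 0, 0], "rot": [0, 0, -0.02]},
    {"offset": [0, 0, 0], "rot": [0, 0, -0.04]},
    {"offset": [0, 0, 0], "rot": [0, 0, -0.06]},
    {"offset": [0, 0, 0], "rot": [0, 0, -0.08]},
  ],
)

```text
time: 12.05
tool_pos: [0.53, -0.097, 0.1292]
tcp_rot: [0.163, 0.987, 0.0, -0.0]
ft_force: [0.5, 1.0, -1.9]
grip_width: 0.0137
```

```bash
python3 tq.py
```

```text
t 12.05 turn 0.1210 mz -0.015 j6 -0.239 [ 0.5  1.  -1.9] [ 0.53   -0.097   0.1292]
```

Call:
apply_moves(
  steps=[
    {"offset": [0, 0, 0], "rot": [0, 0, -0.02]},
    {"offset": [0, 0, 0], "rot": [0, 0, -0.04]},
    {"offset": [0, 0, 0], "rot": [0, 0, -0.06]},
    {"offset": [0, 0, 0], "rot": [0, 0, -0.08]},
  ],
)

```text
time: 12.38
tool_pos: [0.53, -0.0969, 0.1292]
tcp_rot: [0.182, 0.983, 0.0, -0.0]
ft_force: [0.1, 1.7, -1.9]
grip_width: 0.0138
```

```bash
python3 tq.py
```

```text
t 12.38 turn 0.1608 mz 0.217 j6 -0.030 [ 0.1  1.7 -1.9] [ 0.53   -0.0969  0.1292]
```

Call:
apply_moves(
  steps=[
    {"offset": [0, 0, 0], "rot": [0, 0, -0.02]},
    {"offset": [0, 0, 0], "rot": [0, 0, -0.04]},
    {"offset": [0, 0, 0], "rot": [0, 0, -0.06]},
    {"offset": [0, 0, 0], "rot": [0, 0, -0.08]},
  ],
)

```text
time: 12.72
tool_pos: [0.53, -0.097, 0.1292]
tcp_rot: [0.202, 0.979, 0.0, -0.0]
ft_force: [0.2, 2.7, -1.5]
grip_width: 0.0135
```

```bash
python3 tq.py
```

```text
t 12.72 turn 0.2009 mz 0.199 j6 -0.040 [ 0.2  2.7 -1.5] [ 0.53   -0.097   0.1292]
```

Joint 6's torque is a clean signal: -0.25 free and -0.03 driving, a rise of 0.22, which matches the drag. The key engaged at a turn of about 0.14. Contact is not possible before a turn of about 0.49, so I go on at the same rate.

Call:
apply_moves(
  steps=[
    {"offset": [0, 0, 0], "rot": [0, 0, -0.02]},
    {"offset": [0, 0, 0], "rot": [0, 0, -0.04]},
    {"offset": [0, 0, 0], "rot": [0, 0, -0.06]},
    {"offset": [0, 0, 0], "rot": [0, 0, -0.08]},
    {"offset": [0, 0, 0], "rot": [0, 0, -0.1]},
    {"offset": [0, 0, 0], "rot": [0, 0, -0.12]},
    {"offset": [0, 0, 0], "rot": [0, 0, -0.14]},
    {"offset": [0, 0, 0], "rot": [0, 0, -0.16]},
    {"offset": [0, 0, 0], "rot": [0, 0, -0.18]},
    {"offset": [0, 0, 0], "rot": [0, 0, -0.2]},
  ],
)

```text
time: 13.55
tool_pos: [0.5301, -0.0971, 0.1293]
tcp_rot: [0.251, 0.968, 0.0, 0.0]
ft_force: [0.9, 3.2, -2.3]
grip_width: 0.0137
```

```bash
python3 tq.py
```

```text
t 13.55 turn 0.3011 mz 0.216 j6 -0.039 [ 0.9  3.2 -2.3] [ 0.5301 -0.0971  0.1293]
```

Call:
apply_moves(
  steps=[
    {"offset": [0, 0, 0], "rot": [0, 0, -0.02]},
    {"offset": [0, 0, 0], "rot": [0, 0, -0.04]},
    {"offset": [0, 0, 0], "rot": [0, 0, -0.06]},
    {"offset": [0, 0, 0], "rot": [0, 0, -0.08]},
    {"offset": [0, 0, 0], "rot": [0, 0, -0.1]},
    {"offset": [0, 0, 0], "rot": [0, 0, -0.12]},
    {"offset": [0, 0, 0], "rot": [0, 0, -0.14]},
    {"offset": [0, 0, 0], "rot": [0, 0, -0.16]},
    {"offset": [0, 0, 0], "rot": [0, 0, -0.18]},
    {"offset": [0, 0, 0], "rot": [0, 0, -0.2]},
  ],
)

```text
time: 14.38
tool_pos: [0.5301, -0.0971, 0.1293]
tcp_rot: [0.299, 0.954, 0.0, 0.0]
ft_force: [1.3, 2.6, -3.7]
grip_width: 0.0137
```

```bash
python3 tq.py
```

```text
t 14.38 turn 0.4010 mz 0.162 j6 -0.039 [ 1.3  2.6 -3.7] [ 0.5301 -0.0971  0.1293]
```

Call:
apply_moves(
  steps=[
    {"offset": [0, 0, 0], "rot": [0, 0, -0.02]},
    {"offset": [0, 0, 0], "rot": [0, 0, -0.04]},
    {"offset": [0, 0, 0], "rot": [0, 0, -0.06]},
    {"offset": [0, 0, 0], "rot": [0, 0, -0.08]},
    {"offset": [0, 0, 0], "rot": [0, 0, -0.1]},
  ],
)

```text
time: 14.8
tool_pos: [0.53, -0.0971, 0.1292]
tcp_rot: [0.323, 0.947, 0.0, 0.0]
ft_force: [1.5, 2.0, -2.3]
grip_width: 0.0135
```

```bash
python3 tq.py
```

```text
t 14.80 turn 0.4510 mz 0.224 j6 -0.039 [ 1.5  2.  -2.3] [ 0.53   -0.0971  0.1292]
```

Plateau is -0.039, rock steady. The target is about +0.08 (12 N) and I must stay well under +0.16 (20 N). Now 0.04 rad steps.

Call:
apply_moves(
  steps=[
    {"offset": [0, 0, 0], "rot": [0, 0, -0.02]},
    {"offset": [0, 0, 0], "rot": [0, 0, -0.04]},
    {"offset": [0, 0, 0], "rot": [0, 0, -0.06]},
    {"offset": [0, 0, 0], "rot": [0, 0, -0.08]},
  ],
)

```text
time: 15.13
tool_pos: [0.53, -0.0971, 0.1292]
tcp_rot: [0.341, 0.94, -0.0, 0.0]
ft_force: [1.3, 3.6, -3.3]
grip_width: 0.0135
```

```bash
python3 tq.py
```

```text
t 15.13 turn 0.4911 mz 0.191 j6 -0.039 [ 1.3  3.6 -3.3] [ 0.53   -0.0971  0.1292]
```

Call:
apply_moves(
  steps=[
    {"offset": [0, 0, 0], "rot": [0, 0, -0.02]},
    {"offset": [0, 0, 0], "rot": [0, 0, -0.04]},
    {"offset": [0, 0, 0], "rot": [0, 0, -0.06]},
    {"offset": [0, 0, 0], "rot": [0, 0, -0.08]},
  ],
)

```text
time: 15.47
tool_pos: [0.53, -0.0971, 0.1293]
tcp_rot: [0.36, 0.933, -0.0, 0.0]
ft_force: [1.2, 2.4, -3.1]
grip_width: 0.0138
```

```bash
python3 tq.py
```

```text
t 15.47 turn 0.5310 mz 0.184 j6 -0.035 [ 1.2  2.4 -3.1] [ 0.53   -0.0971  0.1293]
```

Call:
apply_moves(
  steps=[
    {"offset": [0, 0, 0], "rot": [0, 0, -0.02]},
    {"offset": [0, 0, 0], "rot": [0, 0, -0.04]},
    {"offset": [0, 0, 0], "rot": [0, 0, -0.06]},
    {"offset": [0, 0, 0], "rot": [0, 0, -0.08]},
  ],
)

```text
time: 15.8
tool_pos: [0.53, -0.0971, 0.1293]
tcp_rot: [0.379, 0.926, -0.0, 0.0]
ft_force: [1.1, 2.8, -2.4]
grip_width: 0.0137
```

```bash
python3 tq.py
```

```text
t 15.80 turn 0.5710 mz 0.207 j6 -0.035 [ 1.1  2.8 -2.4] [ 0.53   -0.0971  0.1293]
```

A 0.004 rise suggests the pad is now sliding the bush. Three more steps cannot exceed 12 N.

Call:
apply_moves(
  steps=[
    {"offset": [0, 0, 0], "rot": [0, 0, -0.02]},
    {"offset": [0, 0, 0], "rot": [0, 0, -0.04]},
    {"offset": [0, 0, 0], "rot": [0, 0, -0.06]},
    {"offset": [0, 0, 0], "rot": [0, 0, -0.08]},
  ],
)

```text
time: 16.13
tool_pos: [0.53, -0.0971, 0.1292]
tcp_rot: [0.397, 0.918, -0.0, -0.0]
ft_force: [1.3, 3.6, -3.3]
grip_width: 0.0137
```

```bash
python3 tq.py
```

```text
t 16.13 turn 0.6110 mz 0.156 j6 -0.035 [ 1.3  3.6 -3.3] [ 0.53   -0.0971  0.1292]
```

Call:
apply_moves(
  steps=[
    {"offset": [0, 0, 0], "rot": [0, 0, -0.02]},
    {"offset": [0, 0, 0], "rot": [0, 0, -0.04]},
    {"offset": [0, 0, 0], "rot": [0, 0, -0.06]},
    {"offset": [0, 0, 0], "rot": [0, 0, -0.08]},
  ],
)

```text
time: 16.47
tool_pos: [0.53, -0.0971, 0.1292]
tcp_rot: [0.415, 0.91, -0.0, 0.0]
ft_force: [1.1, 2.6, -3.6]
grip_width: 0.0139
```

```bash
python3 tq.py
```

```text
t 16.47 turn 0.6510 mz 0.256 j6 -0.035 [ 1.1  2.6 -3.6] [ 0.53   -0.0971  0.1292]
```

Call:
apply_moves(
  steps=[
    {"offset": [0, 0, 0], "rot": [0, 0, -0.02]},
    {"offset": [0, 0, 0], "rot": [0, 0, -0.04]},
    {"offset": [0, 0, 0], "rot": [0, 0, -0.06]},
  ],
)

```text
time: 16.72
tool_pos: [0.53, -0.0971, 0.1293]
tcp_rot: [0.429, 0.903, -0.0, 0.0]
ft_force: [1.1, 3.3, -3.7]
grip_width: 0.0135
```

```bash
python3 tq.py
```

```text
t 16.72 turn 0.6810 mz 0.224 j6 -0.035 [ 1.1  3.3 -3.7] [ 0.53   -0.0971  0.1293]
```

Call:
apply_moves(
  steps=[
    {"offset": [0, 0, 0], "rot": [0, 0, -0.02]},
    {"offset": [0, 0, 0], "rot": [0, 0, -0.04]},
    {"offset": [0, 0, 0], "rot": [0, 0, -0.06]},
    {"offset": [0, 0, 0], "rot": [0, 0, -0.08]},
  ],
)

```text
time: 17.05
tool_pos: [0.5301, -0.0971, 0.1293]
tcp_rot: [0.447, 0.895, -0.0, 0.0]
ft_force: [0.9, 2.9, -3.4]
grip_width: 0.0132
```

```bash
python3 tq.py
```

```text
t 17.05 turn 0.7210 mz 0.150 j6 -0.035 [ 0.9  2.9 -3.4] [ 0.5301 -0.0971  0.1293]
```

Call:
apply_moves(
  steps=[
    {"offset": [0, 0, 0], "rot": [0, 0, -0.02]},
    {"offset": [0, 0, 0], "rot": [0, 0, -0.04]},
    {"offset": [0, 0, 0], "rot": [0, 0, -0.06]},
    {"offset": [0, 0, 0], "rot": [0, 0, -0.08]},
  ],
)

```text
time: 17.38
tool_pos: [0.53, -0.0971, 0.1292]
tcp_rot: [0.465, 0.885, -0.0, 0.0]
ft_force: [1.8, 3.4, -3.6]
grip_width: 0.0132
```

```bash
python3 tq.py
```

```text
t 17.38 turn 0.7610 mz 0.263 j6 -0.035 [ 1.8  3.4 -3.6] [ 0.53   -0.0971  0.1292]
```

Call:
apply_moves(
  steps=[
    {"offset": [0, 0, 0], "rot": [0, 0, -0.02]},
    {"offset": [0, 0, 0], "rot": [0, 0, -0.04]},
    {"offset": [0, 0, 0], "rot": [0, 0, -0.06]},
  ],
)

```text
time: 17.63
tool_pos: [0.53, -0.0971, 0.1293]
tcp_rot: [0.478, 0.878, -0.0, 0.0]
ft_force: [1.4, 2.9, -3.1]
grip_width: 0.0138
```

```bash
python3 tq.py
```

```text
t 17.63 turn 0.7910 mz 0.253 j6 -0.036 [ 1.4  2.9 -3.1] [ 0.53   -0.0971  0.1293]
```

Call:
apply_moves(
  steps=[
    {"offset": [0, 0, 0], "rot": [0, 0, -0.02]},
    {"offset": [0, 0, 0], "rot": [0, 0, -0.04]},
    {"offset": [0, 0, 0], "rot": [0, 0, -0.06]},
    {"offset": [0, 0, 0], "rot": [0, 0, -0.08]},
  ],
)

```text
time: 17.97
tool_pos: [0.53, -0.0971, 0.1292]
tcp_rot: [0.495, 0.869, -0.0, 0.0]
ft_force: [1.5, 1.8, -3.1]
grip_width: 0.014
```

```bash
python3 tq.py
```

```text
t 17.97 turn 0.8310 mz 0.215 j6 -0.035 [ 1.5  1.8 -3.1] [ 0.53   -0.0971  0.1292]
```

Call:
apply_moves(
  steps=[
    {"offset": [0, 0, 0], "rot": [0, 0, -0.02]},
    {"offset": [0, 0, 0], "rot": [0, 0, -0.04]},
    {"offset": [0, 0, 0], "rot": [0, 0, -0.06]},
    {"offset": [0, 0, 0], "rot": [0, 0, -0.08]},
  ],
)

```text
time: 18.3
tool_pos: [0.53, -0.0971, 0.1292]
tcp_rot: [0.513, 0.859, -0.0, 0.0]
ft_force: [1.6, 2.2, -3.6]
grip_width: 0.0137
```

```bash
python3 tq.py
```

```text
t 18.30 turn 0.8711 mz 0.218 j6 -0.035 [ 1.6  2.2 -3.6] [ 0.53   -0.0971  0.1292]
```

Call:
apply_moves(
  steps=[
    {"offset": [0, 0, 0], "rot": [0, 0, -0.02]},
    {"offset": [0, 0, 0], "rot": [0, 0, -0.04]},
    {"offset": [0, 0, 0], "rot": [0, 0, -0.06]},
  ],
)

```text
time: 18.55
tool_pos: [0.53, -0.0971, 0.1292]
tcp_rot: [0.526, 0.851, -0.0, 0.0]
ft_force: [2.5, 2.1, -3.0]
grip_width: 0.0132
```

```bash
python3 tq.py
```

```text
t 18.55 turn 0.9010 mz 0.215 j6 -0.035 [ 2.5  2.1 -3. ] [ 0.53   -0.0971  0.1292]
```

Call:
apply_moves(
  steps=[
    {"offset": [0, 0, 0], "rot": [0, 0, -0.02]},
    {"offset": [0, 0, 0], "rot": [0, 0, -0.04]},
    {"offset": [0, 0, 0], "rot": [0, 0, -0.06]},
    {"offset": [0, 0, 0], "rot": [0, 0, -0.08]},
  ],
)

```text
time: 18.88
tool_pos: [0.53, -0.0971, 0.1292]
tcp_rot: [0.542, 0.84, -0.0, -0.0]
ft_force: [1.7, 2.5, -3.4]
grip_width: 0.0138
```

```bash
python3 tq.py
```

```text
t 18.88 turn 0.9410 mz 0.251 j6 -0.035 [ 1.7  2.5 -3.4] [ 0.53   -0.0971  0.1292]
```

Call:
apply_moves(
  steps=[
    {"offset": [0, 0, 0], "rot": [0, 0, -0.02]},
    {"offset": [0, 0, 0], "rot": [0, 0, -0.04]},
    {"offset": [0, 0, 0], "rot": [0, 0, -0.06]},
    {"offset": [0, 0, 0], "rot": [0, 0, -0.08]},
  ],
)

```text
time: 19.22
tool_pos: [0.53, -0.0971, 0.1293]
tcp_rot: [0.559, 0.829, 0.0, 0.0]
ft_force: [2.5, 1.7, -2.9]
grip_width: 0.0135
```

```bash
python3 tq.py
```

```text
t 19.22 turn 0.9810 mz 0.221 j6 -0.035 [ 2.5  1.7 -2.9] [ 0.53   -0.0971  0.1293]
```

Call:
apply_moves(
  steps=[
    {"offset": [0, 0, 0], "rot": [0, 0, -0.02]},
    {"offset": [0, 0, 0], "rot": [0, 0, -0.04]},
    {"offset": [0, 0, 0], "rot": [0, 0, -0.06]},
  ],
)

```text
time: 19.47
tool_pos: [0.53, -0.0971, 0.1292]
tcp_rot: [0.572, 0.821, -0.0, 0.0]
ft_force: [2.4, 1.6, -3.5]
grip_width: 0.0135
```

```bash
python3 tq.py
```

```text
t 19.47 turn 1.0110 mz 0.231 j6 -0.035 [ 2.4  1.6 -3.5] [ 0.53   -0.0971  0.1292]
```

Quick picture to check that the jaw and bush really follow.

Run:
```python
from h import *
im=vision.get_image("top");t0=cv2.imread("pics/top0.png")
f=lambda a:cv2.resize(a[180:260,260:370],(770,560)[:2] and (440,320),interpolation=cv2.INTER_CUBIC)
cv2.imwrite("pics/t6.png",np.vstack([f(t0)[:290],f(im["color"])[:290]]))
```

```text
(no output)
```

View pics/t6.png

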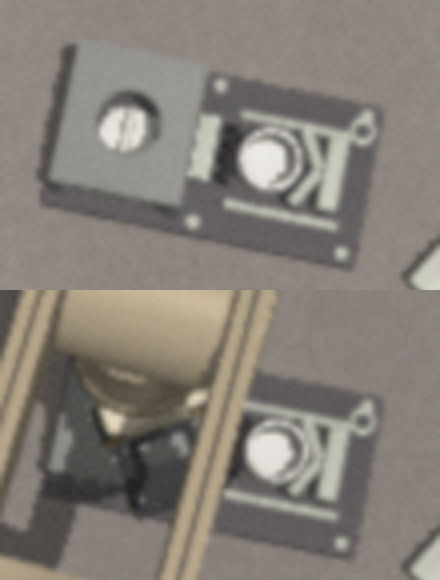

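The bush moved from (270,160) to (275,160), nearly into the V. Continue.

Call:
apply_moves(
  steps=[
    {"offset": [0, 0, 0], "rot": [0, 0, -0.02]},
    {"offset": [0, 0, 0], "rot": [0, 0, -0.04]},
    {"offset": [0, 0, 0], "rot": [0, 0, -0.06]},
    {"offset": [0, 0, 0], "rot": [0, 0, -0.08]},
  ],
)

```text
time: 19.85
tool_pos: [0.5301, -0.0971, 0.1293]
tcp_rot: [0.588, 0.809, 0.0, 0.0]
ft_force: [2.0, 2.0, -3.1]
grip_width: 0.0138
```

```bash
python3 tq.py
```

```text
t 19.85 turn 1.0510 mz 0.200 j6 -0.037 [ 2.   2.  -3.1] [ 0.5301 -0.0971  0.1293]
```

Call:
apply_moves(
  steps=[
    {"offset": [0, 0, 0], "rot": [0, 0, -0.02]},
    {"offset": [0, 0, 0], "rot": [0, 0, -0.04]},
    {"offset": [0, 0, 0], "rot": [0, 0, -0.06]},
    {"offset": [0, 0, 0], "rot": [0, 0, -0.08]},
  ],
)

```text
time: 20.18
tool_pos: [0.53, -0.0971, 0.1293]
tcp_rot: [0.604, 0.797, -0.0, 0.0]
ft_force: [1.5, 1.5, -3.1]
grip_width: 0.0134
```

```bash
python3 tq.py
```

```text
t 20.18 turn 1.0911 mz 0.212 j6 -0.035 [ 1.5  1.5 -3.1] [ 0.53   -0.0971  0.1293]
```

Call:
apply_moves(
  steps=[
    {"offset": [0, 0, 0], "rot": [0, 0, -0.02]},
    {"offset": [0, 0, 0], "rot": [0, 0, -0.04]},
    {"offset": [0, 0, 0], "rot": [0, 0, -0.06]},
    {"offset": [0, 0, 0], "rot": [0, 0, -0.08]},
  ],
)

```text
time: 20.52
tool_pos: [0.53, -0.0971, 0.1292]
tcp_rot: [0.62, 0.785, -0.0, -0.0]
ft_force: [2.0, 2.5, -4.0]
grip_width: 0.0136
```

```bash
python3 tq.py
```

```text
t 20.52 turn 1.1310 mz 0.248 j6 -0.035 [ 2.   2.5 -4. ] [ 0.53   -0.0971  0.1292]
```

Call:
apply_moves(
  steps=[
    {"offset": [0, 0, 0], "rot": [0, 0, -0.02]},
    {"offset": [0, 0, 0], "rot": [0, 0, -0.04]},
    {"offset": [0, 0, 0], "rot": [0, 0, -0.06]},
    {"offset": [0, 0, 0], "rot": [0, 0, -0.08]},
  ],
)

```text
time: 20.85
tool_pos: [0.5301, -0.0972, 0.1293]
tcp_rot: [0.635, 0.772, -0.0, 0.0]
ft_force: [1.5, 1.1, -3.4]
grip_width: 0.014
```

```bash
python3 tq.py
```

```text
t 20.85 turn 1.1710 mz 0.211 j6 -0.035 [ 1.5  1.1 -3.4] [ 0.5301 -0.0972  0.1293]
```

Call:
apply_moves(
  steps=[
    {"offset": [0, 0, 0], "rot": [0, 0, -0.02]},
    {"offset": [0, 0, 0], "rot": [0, 0, -0.04]},
    {"offset": [0, 0, 0], "rot": [0, 0, -0.06]},
    {"offset": [0, 0, 0], "rot": [0, 0, -0.08]},
  ],
)

```text
time: 21.18
tool_pos: [0.53, -0.0971, 0.1292]
tcp_rot: [0.651, 0.759, -0.0, 0.0]
ft_force: [1.8, 2.6, -2.6]
grip_width: 0.0137
```

```bash
python3 tq.py
```

```text
t 21.18 turn 1.2110 mz 0.309 j6 -0.035 [ 1.8  2.6 -2.6] [ 0.53   -0.0971  0.1292]
```

Call:
apply_moves(
  steps=[
    {"offset": [0, 0, 0], "rot": [0, 0, -0.02]},
    {"offset": [0, 0, 0], "rot": [0, 0, -0.04]},
    {"offset": [0, 0, 0], "rot": [0, 0, -0.06]},
    {"offset": [0, 0, 0], "rot": [0, 0, -0.08]},
  ],
)

```text
time: 21.52
tool_pos: [0.53, -0.0971, 0.1292]
tcp_rot: [0.666, 0.746, -0.0, 0.0]
ft_force: [1.5, 1.6, -3.2]
grip_width: 0.0137
```

```bash
python3 tq.py
```

```text
t 21.52 turn 1.2510 mz 0.304 j6 -0.010 [ 1.5  1.6 -3.2] [ 0.53   -0.0971  0.1292]
```

Contact is felt at a turn of about 1.22 (+0.025). Now measured steps.

Call:
apply_moves(
  steps=[
    {"offset": [0, 0, 0], "rot": [0, 0, -0.02]},
    {"offset": [0, 0, 0], "rot": [0, 0, -0.04]},
    {"offset": [0, 0, 0], "rot": [0, 0, -0.06]},
    {"offset": [0, 0, 0], "rot": [0, 0, -0.08]},
  ],
)

```text
time: 21.85
tool_pos: [0.53, -0.0971, 0.1293]
tcp_rot: [0.68, 0.733, -0.0, 0.0]
ft_force: [1.9, 1.0, -3.1]
grip_width: 0.0136
```

```bash
python3 tq.py
```

```text
t 21.85 turn 1.2910 mz 0.259 j6 0.018 [ 1.9  1.  -3.1] [ 0.53   -0.0971  0.1293]
```

Call:
apply_moves(
  steps=[
    {"offset": [0, 0, 0], "rot": [0, 0, -0.02]},
    {"offset": [0, 0, 0], "rot": [0, 0, -0.04]},
  ],
)

```text
time: 22.02
tool_pos: [0.53, -0.0971, 0.1293]
tcp_rot: [0.688, 0.726, -0.0, 0.0]
ft_force: [2.1, 1.3, -3.0]
grip_width: 0.0137
```

```bash
python3 tq.py
```

```text
t 22.02 turn 1.3110 mz 0.303 j6 0.033 [ 2.1  1.3 -3. ] [ 0.53   -0.0971  0.1293]
```

Call:
apply_moves(
  steps=[
    {"offset": [0, 0, 0], "rot": [0, 0, -0.02]},
    {"offset": [0, 0, 0], "rot": [0, 0, -0.04]},
    {"offset": [0, 0, 0], "rot": [0, 0, -0.06]},
  ],
)

```text
time: 22.27
tool_pos: [0.53, -0.0971, 0.1292]
tcp_rot: [0.699, 0.716, -0.0, 0.0]
ft_force: [2.3, 1.2, -2.9]
grip_width: 0.0138
```

```bash
python3 tq.py
```

```text
t 22.27 turn 1.3410 mz 0.282 j6 0.054 [ 2.3  1.2 -2.9] [ 0.53   -0.0971  0.1292]
```

Call:
apply_moves(
  steps=[
    {"offset": [0, 0, 0], "rot": [0, 0, -0.02]},
    {"offset": [0, 0, 0], "rot": [0, 0, -0.04]},
  ],
)

```text
time: 22.43
tool_pos: [0.53, -0.0971, 0.1292]
tcp_rot: [0.706, 0.709, -0.0, 0.0]
ft_force: [2.1, 1.1, -3.7]
grip_width: 0.0135
```

```bash
python3 tq.py
```

```text
t 22.43 turn 1.3610 mz 0.304 j6 0.069 [ 2.1  1.1 -3.7] [ 0.53   -0.0971  0.1292]
```

The torque gives about 10.8 N and the angle gives at most 13 N. One tiny nudge more, then back off into the slot play (about ±0.14 rad).

Call:
apply_moves(
  steps=[
    {"offset": [0, 0, 0], "rot": [0, 0, -0.016]},
  ],
)

```text
time: 22.52
tool_pos: [0.53, -0.0971, 0.1292]
tcp_rot: [0.709, 0.706, -0.0, -0.0]
ft_force: [1.3, 0.8, -3.4]
grip_width: 0.0135
```

```bash
python3 tq.py
```

```text
t 22.52 turn 1.3690 mz 0.301 j6 0.170 [ 1.3  0.8 -3.4] [ 0.53   -0.0971  0.1292]
```

Call:
apply_moves(
  steps=[
    {"offset": [0, 0, 0], "rot": [0, 0, 0.04]},
    {"offset": [0, 0, 0], "rot": [0, 0, 0.08]},
    {"offset": [0, 0, 0], "rot": [0, 0, 0.12]},
    {"offset": [0, 0, 0], "rot": [0, 0, 0.16]},
  ],
)

```text
time: 22.85
tool_pos: [0.5297, -0.0973, 0.1292]
tcp_rot: [0.679, 0.734, -0.0, -0.0]
ft_force: [-0.3, -0.3, -2.2]
grip_width: 0.0136
```

```bash
python3 tq.py
```

```text
t 22.85 turn 1.2860 mz -0.010 j6 0.506 [-0.3 -0.3 -2.2] [ 0.5297 -0.0973  0.1292]
```

Call:
apply_moves(
  steps=[
    {"offset": [0, 0, 0], "rot": [0, 0, 0.04]},
    {"offset": [0, 0, 0], "rot": [0, 0, 0.08]},
  ],
)

```text
time: 23.02
tool_pos: [0.5297, -0.0973, 0.1291]
tcp_rot: [0.664, 0.748, -0.0, -0.0]
ft_force: [-0.2, -0.3, -2.1]
grip_width: 0.0135
```

```bash
python3 tq.py
```

```text
t 23.02 turn 1.2460 mz -0.010 j6 0.500 [-0.2 -0.3 -2.1] [ 0.5297 -0.0973  0.1291]
```

mz is about 0 and the lateral forces are about 0, so the key is free in the slot and the knob is untouched. Withdraw straight up.

Call:
apply_moves(
  steps=[
    {"offset": [0, 0, 0.03], "rot": [0, 0, 0]},
    {"offset": [0, 0, 0.07], "rot": [0, 0, 0]},
    {"offset": [0, 0, 0.11], "rot": [0, 0, 0]},
    {"offset": [0, 0, 0.16], "rot": [0, 0, 0]},
    {"offset": [0, 0, 0.22], "rot": [0, 0, 0]},
  ],
)

```text
time: 23.43
tool_pos: [0.53, -0.0971, 0.1631]
tcp_rot: [0.665, 0.747, -0.0, -0.0]
ft_force: [1.0, -0.6, -2.9]
grip_width: 0.0139
```

Call:
apply_moves(
  steps=[
    {"offset": [0, 0, 0.08], "rot": [0, 0, 0]},
    {"offset": [0, 0, 0.2], "rot": [0, 0, 0]},
    {"offset": [0, 0, 0.35], "rot": [0, 0, 0]},
    {"offset": [0, 0, 0.5], "rot": [0, 0, 0]},
    {"offset": [0, 0, 0.6], "rot": [0, 0, 0]},
    {"offset": [0, 0, 0.6], "rot": [0, 0, 0]},
    {"offset": [0, 0, 0.6], "rot": [0, 0, 0]},
  ],
)

```text
time: 24.02
tool_pos: [0.5308, -0.0973, 0.2539]
tcp_rot: [0.665, 0.747, 0.001, 0.001]
ft_force: [0.9, 0.5, -2.2]
grip_width: 0.0134
```

```bash
python3 st.py
```

```text
t 24.0167 pos [ 0.5308 -0.0973  0.2539] yaw 96.7 f [ 0.87  0.51 -2.24] m [-0.033 -0.087  0.01 ] 0.013429661979198556 [-0.276 -0.049  1.608 -0.     1.579 -0.393]
```

On the way back I stop at the viewing spot to check the knob and jaw.

Call:
apply_moves(
  steps=[
    {"offset": [0.04, 0.1, 0], "rot": [0, 0, 0.25]},
    {"offset": [0.08, 0.2, 0], "rot": [0, 0, 0.5]},
    {"offset": [0.11, 0.27, 0], "rot": [0, 0, 0.75]},
    {"offset": [0.11, 0.27, 0], "rot": [0, 0, 1]},
    {"offset": [0.11, 0.27, 0], "rot": [0, 0, 1]},
  ],
)

```text
time: 24.43
tool_pos: [0.5458, -0.0558, 0.2503]
tcp_rot: [0.456, 0.89, -0.0, -0.001]
ft_force: [0.6, -0.3, -2.5]
grip_width: 0.0134
```

Call:
apply_moves(
  steps=[
    {"offset": [0.04, 0.1, 0], "rot": [0, 0, 0.25]},
    {"offset": [0.08, 0.2, 0], "rot": [0, 0, 0.5]},
    {"offset": [0.11, 0.25, -0.05], "rot": [0, 0, 0.75]},
    {"offset": [0.11, 0.25, -0.05], "rot": [0, 0, 1]},
    {"offset": [0.11, 0.25, -0.05], "rot": [0, 0, 1]},
    {"offset": [0.11, 0.25, -0.05], "rot": [0, 0, 1]},
  ],
)

```text
time: 24.93
tool_pos: [0.5624, -0.0193, 0.2437]
tcp_rot: [0.228, 0.974, -0.0, -0.001]
ft_force: [0.1, -0.3, -1.4]
grip_width: 0.0139
```

Call:
apply_moves(
  steps=[
    {"offset": [0, 0, 0], "rot": [0, 0, 0.25]},
    {"offset": [0, 0, 0], "rot": [0, 0, 0.44]},
    {"offset": [0, 0, 0], "rot": [0, 0, 0.44]},
    {"offset": [0, 0, 0], "rot": [0, 0, 0.44]},
    {"offset": [0, 0, 0], "rot": [0, 0, 0.44]},
  ],
)

```text
time: 25.35
tool_pos: [0.5629, -0.0194, 0.2447]
tcp_rot: [0.12, 0.993, -0.0, 0.0]
ft_force: [0.2, -0.1, -1.9]
grip_width: 0.0137
```

```bash
python3 st.py
python3 - <<'E'
from bar import *
s=sense();im=vision.get_image("wrist");cv2.imwrite("pics/w7.png",im["color"]);W=pts(im,s);np.save("w7.npy",W)
print(rect(W,(-.125,-.07),(.505,.56),(.036,.06)))
T,m,P=bar(W,s)
for v in range(208,310,12):
    q=T[v][m[v]]
    if len(q):print(v,q[:,0].mean().round(4),q[:,1].min().round(4),q[:,1].max().round(4),np.median(q[:,2]).round(4))
W5=np.load("w5.npy")
a=cv2.imread("pics/w5.png")[100:240,20:260];b=im["color"][100:240,20:260]
cv2.imwrite("pics/w7c.png",cv2.resize(np.vstack([a,b]),(514,600),interpolation=cv2.INTER_CUBIC))
E
```

```text
t 25.35 pos [ 0.5629 -0.0194  0.2447] yaw 166.23 f [ 0.21 -0.1  -1.94] m [ 0.019 -0.124  0.028] 0.013738476272832251 [-0.125  0.021  1.555 -0.     1.565 -1.456]
(208, ((0.5298608541488647, -0.09844974428415298), (0.007962135598063469, 0.03073473460972309), 7.285647392272949), np.float64(0.046110812665297735))
220 0.0332 -0.0067 0.0071 -0.0317
232 0.028 -0.0068 0.0071 -0.0317
244 0.0227 -0.0064 0.0067 -0.0315
256 0.0174 -0.0064 0.0067 -0.0319
268 0.0117 -0.0066 0.0175 -0.0317
280 0.0065 -0.008 0.0071 -0.0318
292 0.0005 -0.0066 0.0069 -0.0318
304 -0.0052 -0.0067 0.0069 -0.0319
```

View pics/w7c.png

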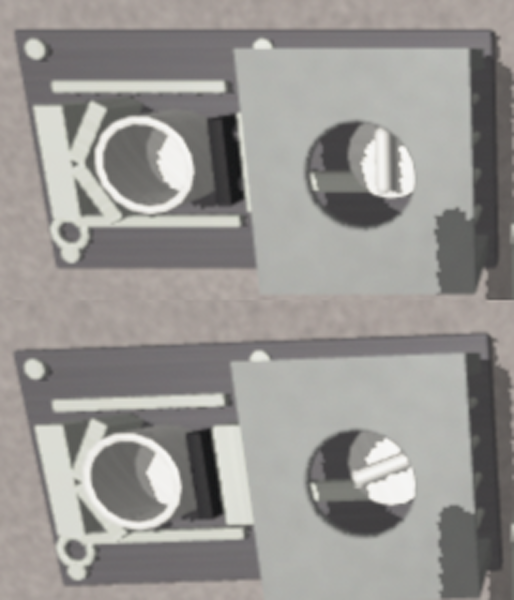

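The wing turned about 71° (1.24 rad) at crop (380,468), the pad presses the bush into the V, and the washer is unmoved. Now back to the holder, aiming at its centre (0.5116, 0.1585).

Call:
apply_moves(
  steps=[
    {"offset": [-0.08, 0.25, 0], "rot": [0, 0, 0.01]},
    {"offset": [-0.16, 0.5, 0], "rot": [0, 0, 0.01]},
    {"offset": [-0.24, 0.75, 0], "rot": [0, 0, 0.01]},
    {"offset": [-0.342, 1, 0], "rot": [0, 0, 0.01]},
  ],
)

```text
time: 25.73
tool_pos: [0.5113, 0.132, 0.2448]
tcp_rot: [0.117, 0.993, 0.0, 0.0]
ft_force: [1.2, 0.8, -1.9]
grip_width: 0.0135
```

Call:
apply_moves(
  steps=[
    {"offset": [0, 0.12, 0], "rot": [0, 0, 0]},
    {"offset": [0, 0.186, -0.1], "rot": [0, 0, 0]},
    {"offset": [0, 0.186, -0.3], "rot": [0, 0, 0]},
    {"offset": [0, 0.186, -0.45], "rot": [0, 0, 0]},
    {"offset": [0, 0.186, -0.53], "rot": [0, 0, 0]},
    {"offset": [0, 0.186, -0.53], "rot": [0, 0, 0]},
    {"offset": [0, 0.186, -0.53], "rot": [0, 0, 0]},
    {"offset": [0, 0.186, -0.53], "rot": [0, 0, 0]},
  ],
)

```text
time: 26.4
tool_pos: [0.5128, 0.1588, 0.167]
tcp_rot: [0.115, 0.993, 0.0, 0.001]
ft_force: [0.9, 0.7, -2.4]
grip_width: 0.0135
```

```bash
python3 st.py
python3 - <<'E'
from bar import *
s=sense();im=vision.get_image("side");cv2.imwrite("pics/s8.png",cv2.resize(im["color"][190:330,190:330],(600,600),interpolation=cv2.INTER_CUBIC))
im=vision.get_image("wrist");cv2.imwrite("pics/w8.png",im["color"]);W=pts(im,s)
m=(W[...,1]>.09)&(W[...,1]<.22)&(W[...,0]>.455)&(W[...,0]<.565)&(W[...,2]>.044)&(W[...,2]<.056)
lab,st,_=[*cv2.connectedComponentsWithStats(m.astype(np.uint8))][1:4]
i=1+st[1:,4].argmax();print(cv2.minAreaRect(W[lab==i][:,:2].astype(np.float32)))
E
```

```text
t 26.4 pos [0.5128 0.1588 0.167 ] yaw 166.81 f [ 0.91  0.68 -2.37] m [ 0.033 -0.176  0.037] 0.013531522559814095 [ 0.205 -0.013  1.732 -0.     1.42  -1.136]
((0.5104617476463318, 0.1585715413093567), (0.06513582915067673, 0.0750100314617157), 76.65597534179688)
```

View pics/s8.png

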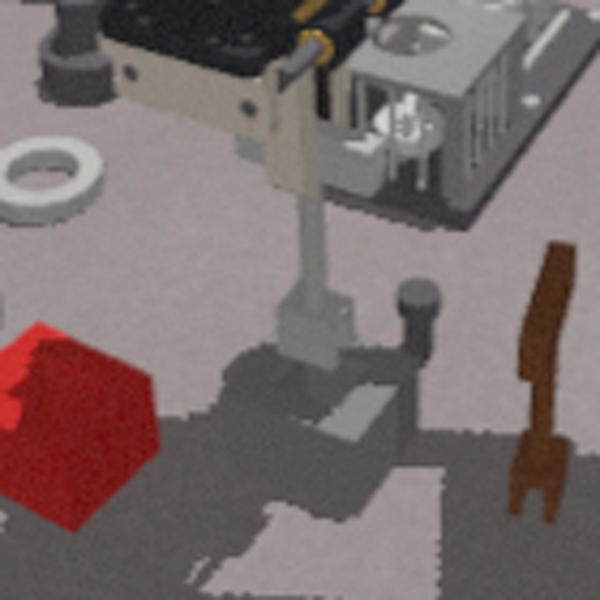

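View pics/w8.png

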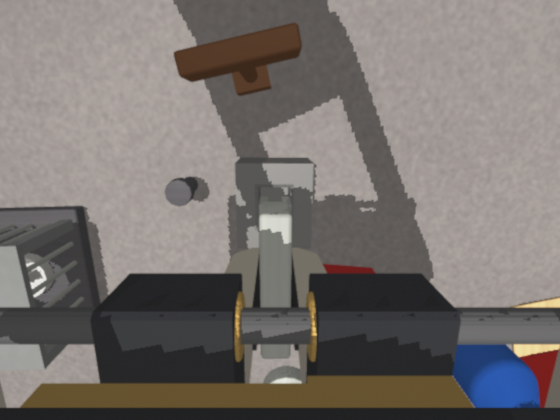

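The key end (315,330 in the crop) is above the pocket. Fine correction and lower to just inside the mouth.

Call:
apply_moves(
  steps=[
    {"offset": [-0.006, -0.002, -0.03], "rot": [0, 0, -0.008]},
    {"offset": [-0.006, -0.002, -0.06], "rot": [0, 0, -0.008]},
    {"offset": [-0.006, -0.002, -0.08], "rot": [0, 0, -0.008]},
    {"offset": [-0.006, -0.002, -0.08], "rot": [0, 0, -0.008]},
    {"offset": [-0.006, -0.002, -0.08], "rot": [0, 0, -0.008]},
  ],
)

```text
time: 26.92
tool_pos: [0.5105, 0.1584, 0.1528]
tcp_rot: [0.116, 0.993, -0.0, -0.0]
ft_force: [-0.4, -0.4, -3.1]
grip_width: 0.0135
```

```bash
python3 st.py
```

```text
t 26.9167 pos [0.5105 0.1584 0.1528] yaw 166.66 f [-0.37 -0.44 -3.13] m [ 0.027 -0.163 -0.026] 0.013475203464278497 [ 0.205 -0.005  1.751 -0.     1.397 -1.133]
```

Tip at 0.053; correct +0.7 mm x and insert slowly.

Call:
apply_moves(
  steps=[
    {"offset": [0.005, 0, -0.02], "rot": [0, 0, 0]},
    {"offset": [0.005, 0, -0.04], "rot": [0, 0, 0]},
    {"offset": [0.005, 0, -0.06], "rot": [0, 0, 0]},
    {"offset": [0.005, 0, -0.07], "rot": [0, 0, 0]},
  ],
)

```text
time: 27.25
tool_pos: [0.5113, 0.1584, 0.142]
tcp_rot: [0.116, 0.993, -0.0, -0.0]
ft_force: [0.0, 0.0, -2.4]
grip_width: 0.0137
```

```bash
python3 st.py
```

```text
t 27.25 pos [0.5113 0.1584 0.142 ] yaw 166.66 f [ 0.05  0.01 -2.35] m [ 0.026 -0.121  0.046] 0.013700084641366942 [ 0.205  0.006  1.76  -0.     1.377 -1.133]
```

Call:
apply_moves(
  steps=[
    {"offset": [0, 0, -0.03], "rot": [0, 0, 0]},
    {"offset": [0, 0, -0.06], "rot": [0, 0, 0]},
    {"offset": [0, 0, -0.09], "rot": [0, 0, 0]},
    {"offset": [0, 0, -0.12], "rot": [0, 0, 0]},
    {"offset": [0, 0, -0.15], "rot": [0, 0, 0]},
    {"offset": [0, 0, -0.18], "rot": [0, 0, 0]},
    {"offset": [0, 0, -0.2], "rot": [0, 0, 0]},
    {"offset": [0, 0, -0.21], "rot": [0, 0, 0]},
    {"offset": [0, 0, -0.22], "rot": [0, 0, 0]},
    {"offset": [0, 0, -0.22], "rot": [0, 0, 0]},
  ],
)

```text
time: 28.08
tool_pos: [0.5115, 0.1585, 0.1095]
tcp_rot: [0.116, 0.993, -0.0, -0.0]
ft_force: [-0.1, -0.8, -2.1]
grip_width: 0.0136
```

```bash
python3 st.py
```

```text
t 28.0833 pos [0.5115 0.1585 0.1095] yaw 166.66 f [-0.11 -0.79 -2.14] m [ 0.056 -0.169 -0.018] 0.01364450915136854 [ 0.205  0.036  1.791  0.     1.315 -1.133]
```

Still 3 mm up. Lower the rest until the weight comes off.

Call:
apply_moves(
  steps=[
    {"offset": [0, 0, -0.006], "rot": [0, 0, 0]},
    {"offset": [0, 0, -0.012], "rot": [0, 0, 0]},
    {"offset": [0, 0, -0.017], "rot": [0, 0, 0]},
    {"offset": [0, 0, -0.019], "rot": [0, 0, 0]},
    {"offset": [0, 0, -0.019], "rot": [0, 0, 0]},
  ],
)

```text
time: 28.5
tool_pos: [0.5115, 0.1585, 0.1068]
tcp_rot: [0.116, 0.993, -0.0, -0.0]
ft_force: [0.4, 0.2, -1.9]
grip_width: 0.0136
```

```bash
python3 st.py
```

```text
t 28.5 pos [0.5115 0.1585 0.1068] yaw 166.66 f [ 0.42  0.22 -1.88] m [ 0.008 -0.107  0.032] 0.01355396367693232 [ 0.205  0.039  1.793  0.     1.309 -1.133]
```

Call:
apply_moves(
  steps=[
    {"offset": [0, 0, -0.004], "rot": [0, 0, 0]},
    {"offset": [0, 0, -0.004], "rot": [0, 0, 0]},
    {"offset": [0, 0, -0.004], "rot": [0, 0, 0]},
  ],
)

```text
time: 28.75
tool_pos: [0.5115, 0.1585, 0.1063]
tcp_rot: [0.116, 0.993, -0.0, -0.0]
ft_force: [0.5, 0.4, -2.7]
grip_width: 0.0133
```

Call:
apply_moves(
  steps=[
    {"offset": [0, 0, 0], "rot": [0, 0, 0]},
    {"offset": [0, 0, 0], "rot": [0, 0, 0]},
    {"offset": [0, 0, 0], "rot": [0, 0, 0]},
    {"offset": [0, 0, 0], "rot": [0, 0, 0]},
    {"offset": [0, 0, 0], "rot": [0, 0, 0]},
    {"offset": [0, 0, 0], "rot": [0, 0, 0]},
    {"offset": [0, 0, 0], "rot": [0, 0, 0]},
    {"offset": [0, 0, 0], "rot": [0, 0, 0]},
    {"offset": [0, 0, 0], "rot": [0, 0, 0]},
    {"offset": [0, 0, 0], "rot": [0, 0, 0]},
    {"offset": [0, 0, 0], "rot": [0, 0, 0]},
    {"offset": [0, 0, 0], "rot": [0, 0, 0]},
  ],
  gripper=0,
)

```text
time: 29.75
tool_pos: [0.5116, 0.1585, 0.1063]
tcp_rot: [0.116, 0.993, 0.0, -0.0]
ft_force: [-0.9, -0.8, -0.1]
grip_width: 0.0887
```

```bash
python3 st.py
python3 - <<'E'
from h import *
im=vision.get_image("wrist");cv2.imwrite("pics/w9.png",im["color"])
E
```

```text
t 29.75 pos [0.5116 0.1585 0.1063] yaw 166.66 f [-0.93 -0.84 -0.12] m [ 0.08  -0.125 -0.065] 0.08865779966787389 [ 0.205  0.04   1.794  0.     1.308 -1.133]
```

View pics/w9.png

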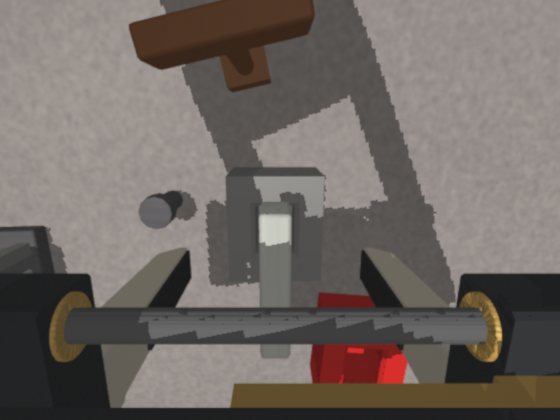

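The key (275,270) stands free between the open fingers. Retreat up, then check from above.

Call:
apply_moves(
  steps=[
    {"offset": [0, 0, 0.1], "rot": [0, 0, 0]},
    {"offset": [0, 0, 0.3], "rot": [0, 0, 0]},
    {"offset": [0, 0, 0.55], "rot": [0, 0, 0]},
    {"offset": [0, 0, 0.8], "rot": [0, 0, 0]},
    {"offset": [0, 0, 1], "rot": [0, 0, 0]},
    {"offset": [0, 0, 1], "rot": [0, 0, 0]},
  ],
)

```text
time: 30.3
tool_pos: [0.5148, 0.1592, 0.2646]
tcp_rot: [0.116, 0.993, 0.002, 0.006]
ft_force: [0.4, -0.3, 0.6]
grip_width: 0.0932
```

Call:
apply_moves(
  steps=[
    {"offset": [-0.2, 0.1, 0.2], "rot": [0, 0, 0]},
    {"offset": [-0.4, 0.25, 0.3], "rot": [0, 0, 0]},
    {"offset": [-0.6, 0.45, 0.3], "rot": [0, 0, 0]},
    {"offset": [-0.6, 0.6, 0.3], "rot": [0, 0, 0]},
    {"offset": [-0.6, 0.6, 0.3], "rot": [0, 0, 0]},
    {"offset": [-0.6, 0.6, 0.3], "rot": [0, 0, 0]},
  ],
)

```text
time: 30.8
tool_pos: [0.4211, 0.2494, 0.3012]
tcp_rot: [0.115, 0.993, -0.0, 0.0]
ft_force: [0.0, -0.8, 0.6]
grip_width: 0.0932
```

```bash
python3 st.py
python3 - <<'E'
from h import *
im=vision.get_image("side");W=pts(im);cv2.imwrite("pics/s9.png",im["color"])
print("bar side",rect(W,(.1,.22),(.45,.57),(.131,.145)))
im=vision.get_image("top");W=pts(im);cv2.imwrite("pics/t9.png",im["color"])
print("bar top",rect(W,(.1,.22),(.45,.57),(.125,.15)))
E
```

```text
t 30.8 pos [0.4211 0.2494 0.3012] yaw 166.81 f [ 0.02 -0.81  0.56] m [ 0.007 -0.142  0.055] 0.09322890723727462 [ 0.43  -0.191  1.655 -0.     1.678 -0.911]
bar side (209, ((0.5097943544387817, 0.15908028185367584), (0.015623742714524269, 0.06963556259870529), 77.4275894165039), np.float64(0.13542355261684674))
bar top (129, ((0.5115525722503662, 0.15774264931678772), (0.015485723502933979, 0.06977067142724991), 77.32545471191406), np.float64(0.13640331621561796))
```

View pics/s9.png

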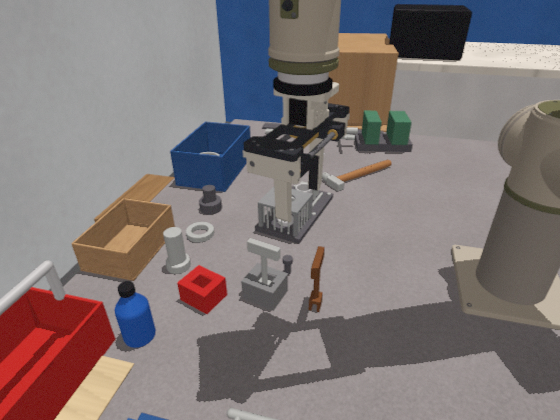

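View pics/t9.png

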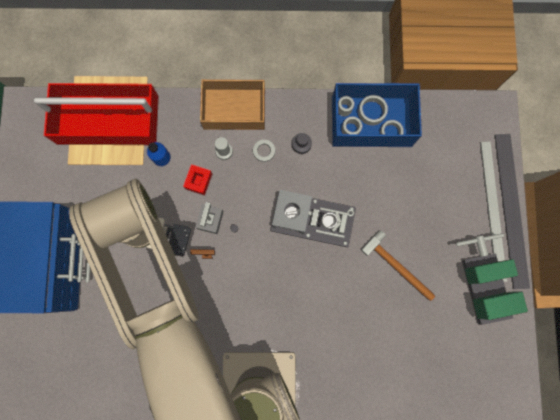

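The key stands upright in the grey holder (side 264,265; top 208,216; bar top 0.136 m, as before). All bystanders are where they were and the robot is clear of everything.

```bash
python3 -c "
from bench import r
print(r.sign_off())"
```

```text
the job is handed in; nothing more can be done
None
```

The job is done and handed in at about 31 s of the 72 s allowed. The bush is clamped at roughly 12 N, and the key is back in its grey holder.

**What I did:** I took the steel key from the grey holder, lowered it through the guard opening and fitted it over the wing with no contact force. I then turned the knob clockwise by feel. The steady drag showed as about 0.21 N m, the pad reached the stop at a turn of about 1.22 rad, and I stopped at 1.37 rad. After backing the key off inside the slot's play, I drew it straight up and stood it back in its holder.

**Last checks:**
- **Clamping force:** from the torque rise I read about 11 N; from the angle turned past contact, at most about 14 N. The two disagree slightly because the torque rose about 0.7 N m per rad instead of the nominal 0.9. Both are below 20 N. The last reading after the final 0.008 rad nudge was disturbed by joint friction, so I did not use it.
- **Knob and bush:** the wing turned 1.24 rad by the wrist camera, and the bush sits in the V with the pad against it.
- **Key:** it is upright and its bar is within about 1.5 mm of where it started.
- **Bystanders:** nothing else looked moved in the top and side pictures.

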